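# Put the reception candles away to charge

### The job

The reception is over, so put the battery candles to charge: draw every taper up out of its candlestick and lay it flat inside the wooden tray, stand both gilt votives on the black charging pad, and lift the lantern off its hook and stand it on the pad too. Only when all of them are in place, turn the dial clockwise past its click to on. Set things down rather than dropping them, and leave the other tableware alone.

Things in the scene. Friction and masses are not known exactly. Their poses are not given: they have to be found in the camera images.
- taper1: Battery taper candle: square ivory stick 20 x 20 x 165 mm plus a 15 mm yellow flame tip (180 mm in all), 90 g. Origin at the middle of its foot, z along it to the flame, x and y square to its side faces; centre of mass 85 mm up. Starts upright in a fixed brass candlestick, its foot 25 mm above the table. Two to four tapers are present; absent ones read None and leave an empty candlestick.
- taper1_top (a point): Tip of its flame, 180 mm from the foot. The four candlesticks are 70 mm high with a round foot 76 mm across and a square socket 25 mm wide inside (41 mm outside), 45 mm deep and open at the top: a taper pulled straight up is free after 45 mm.
- taper2: Battery taper candle: square ivory stick 20 x 20 x 165 mm plus a 15 mm yellow flame tip (180 mm in all), 90 g. Origin at the middle of its foot, z along it to the flame, x and y square to its side faces; centre of mass 85 mm up. Starts upright in a fixed brass candlestick, its foot 25 mm above the table. Two to four tapers are present; absent ones read None and leave an empty candlestick.
- taper2_top (a point): Tip of its flame, 180 mm from the foot. The four candlesticks are 70 mm high with a round foot 76 mm across and a square socket 25 mm wide inside (41 mm outside), 45 mm deep and open at the top: a taper pulled straight up is free after 45 mm.
- taper3: Battery taper candle: square ivory stick 20 x 20 x 165 mm plus a 15 mm yellow flame tip (180 mm in all), 90 g. Origin at the middle of its foot, z along it to the flame, x and y square to its side faces; centre of mass 85 mm up. Starts upright in a fixed brass candlestick, its foot 25 mm above the table. Two to four tapers are present; absent ones read None and leave an empty candlestick.
- taper3_top (a point): Tip of its flame, 180 mm from the foot. The four candlesticks are 70 mm high with a round foot 76 mm across and a square socket 25 mm wide inside (41 mm outside), 45 mm deep and open at the top: a taper pulled straight up is free after 45 mm.
- taper4: Battery taper candle: square ivory stick 20 x 20 x 165 mm plus a 15 mm yellow flame tip (180 mm in all), 90 g. Origin at the middle of its foot, z along it to the flame, x and y square to its side faces; centre of mass 85 mm up. Starts upright in a fixed brass candlestick, its foot 25 mm above the table. Two to four tapers are present; absent ones read None and leave an empty candlestick.
- taper4_top (a point): Tip of its flame, 180 mm from the foot. The four candlesticks are 70 mm high with a round foot 76 mm across and a square socket 25 mm wide inside (41 mm outside), 45 mm deep and open at the top: a taper pulled straight up is free after 45 mm.
- tray: A fixed dark wooden tray, 222 mm along its x, 250 mm along its y, 35 mm high, walls and floor 6 mm (inside 210 x 238 mm). Origin under its centre. The tapers belong in here, lying flat along its x (they are too long to lie flat with a steep slant to that).
- charger: Fixed charger. Origin under the centre of its black pad: 240 mm along x, 140 mm along y, 12 mm high, with three grey 48 mm discs on its centre line at x = -85, -10 and +80 mm. A white control box at its -x end (x -205 to -120 mm, 110 mm wide in y, 30 mm high) has the dial on top.
- dial_grip (a point): On the dial's axis, 67 mm above the table, at the height to grip it: the dial is a black disc 52 mm across on the control box with an upright finger bar 49 mm long, 14 mm thick, 32 mm high whose top is 74 mm above the table. The bar lies along this point's x and turns with the dial.
- dial (a joint): Angle of the dial in rad: 0 is off, grows clockwise seen from above, stop at 1.2 (on). A sprung detent resists from about 0.2 up to its crest at 0.6 (some 0.2 to 0.25 N m) and then gives way and helps: that is the click. Let go part way it may stay there or spring back; turn it on to beyond 1.0.
- lantern: Glass and brass lantern, 56 x 56 mm, 98 mm high at the roof, 250 g. Origin at the centre of its underside, z up. Two wires at y = +-21 mm carry a wooden handle bar above it: 56 mm long (y), 20 mm thick (x), 140 to 162 mm above the underside. It hangs by the middle of the bar on the hook; the ends of the bar are free to grip from above.
- lantern_handle (a point): Centre of the lantern's wooden handle bar, 151 mm above its underside; y along the bar.
- hookstand: Fixed steel hook stand. Origin on the table straight below the hanging place. Post 12 mm thick, 200 mm high at x = +85 mm. From its top an 8 mm arm (upper side at 200 mm) runs to x = -18 mm and turns up to a tip at x = -24 mm, 218 mm high. The lantern bar lies across the arm near x = 0; it must rise 20 mm or more to pass the tip towards -x.
- votive1: A gilt round votive candle cup, 58 mm across, 44 mm high and solid, with a small yellow flame tip on top. Origin at the centre of its underside. 200 g. Starts standing on the table in front of the tray.
- votive2: A gilt round votive candle cup, 58 mm across, 44 mm high and solid, with a small yellow flame tip on top. Origin at the centre of its underside. 200 g. Starts standing on the table in front of the tray.
- goblet1: Glass goblet 165 mm high, 76 mm wide, to be left alone. Origin at the centre of its underside.
- goblet2: Glass goblet 165 mm high, 76 mm wide, to be left alone. Origin at the centre of its underside.
- hurricane: Bronzed glass candle stand, 210 mm high, 104 mm wide, to be left alone. Origin at the centre of its underside.
- salt: White salt bowl 52 mm wide, 32 mm high, among the candlesticks, to be left alone. Origin at the centre of its underside.
- budvase: White bud vase with a rose, 68 mm wide, 173 mm high, to be left alone. Origin at the centre of its underside.
- icebowl: White bowl 110 mm wide, 55 mm high, to be left alone. Origin at the centre of its underside.
Mind the look-alikes: they are no part of the job. What is shaped like the taper4 but red is not meant. What is shaped like the taper3 but green is not meant.

How it is judged:
By the outcome, as a careful person would: the job done as asked, in the order asked, and still so for the second after the job is handed in, with the robot touching nothing.
Of taper1, taper2, taper3, taper4 only 2 to 4 are there at a start; the rules pass over those that are not, and their reading is None.
At some moment in a run one of votive1, votive2 may be knocked a few centimetres aside while the robot is not near it.
It also fails if it takes over 210 s, if anything falls off the work surface, if the arm or the gripper's body presses on something with over 40 N, if the wrist force passes 120 N, or if a joint passes its speed limit or range.

### The arm

A 6-joint arm with a two-finger parallel gripper is mounted at the origin on the work surface. World frame = base frame: x ahead of the robot, y to its left, z up, the work surface at z = 0. Lengths are in m, angles in rad, forces in N, time in s.
With the tool pointing down it reaches from about 0.425 to 0.95 m from the base axis. Payload 14.7 kg.
Tool frame: the origin (TCP) lies at the centre of the arm's flange, where the gripper is bolted on; the fingertips stand 173 mm ahead of it and the grasp point (between the pads) lies 155 mm ahead of it; z points along the fingers, y is the line along which they close (so a half turn about z gives the same grasp; the last joint's range is limited). The gripper opens to 85 mm and grips with 20 to 120 N. Pads are 22 mm wide; open, the fingers measure 114 mm over their backs; the gripper's body (76 mm by 85 mm) begins 54 mm behind the grasp point. The pads swing forward as they close: fully open they stand 13 mm farther back than shut.
Start: joints at [-1.216, 0.48, 1.596, -0, 1.065, -0.047], TCP at [0.254, -0.598, 0.405] pointing down, gripper open.
Joint ranges: [-2.75, 2.75], [-0.82, 2.05], [0.23, 2.67], [-1.56, 4.7], [0.09, 2.69], [-2.92, 2.92]. Speed limits (rad/s): [1.89, 1.89, 2.39, 3.01, 3.01, 3.01].

### API

Orientations are given as a 3x3 rotation matrix whose columns are the frame's x, y, z axes.
In Python, from station import ctrl gives the robot as it stands.
- The arm moves only by the tool step_arm, never from a script. Its argument "rows" is a list of rows, each a list of 7 numbers: the closure, from 0 (fully open) to 1 (shut), then the shift along the tool's x, y, z in cm, then the turn, a rotation vector about the tool's x, y, z in rad. A call has 1 to 8 rows; each row is the pose to reach, as a shift and turn from the pose commanded when the call began, along the tool's axes at that moment; what a row does not reach only later rows make up. A row lasts 1/8 s, in which the tool goes at most 62.5 mm and 10.7 degrees, less where a joint would pass 70% of its speed; a pose out of reach is approached as far as the arm can. A call with a gripper value outside its range is refused whole. The fingers move at their own pace and stop on an object; the grip force is fixed at half the most. Time passes only in rows, so rows that repeat a pose let the fingers close. It gives the time, the measured TCP pose, the force, the opening and the grip force at its end, in the units of the state.
- ctrl.sense(): the state, without advancing time (a new reading comes with each control period).
- ctrl.read_camera(name): name is "scene" or "top"; returns the picture (384x512x3 uint8, blue, green, red); there is no depth.
- ctrl.calibration(name): a dict with "fov_y" (degrees; the focal length in pixels is half the picture's height over the tangent of half this angle, whatever the lens; pixels are square), "cx", "cy" (the principal point, pixels), "dist" ([k1, k2, p1, p2, k3] as OpenCV has them; the pictures are not rectified), "camera_from_world" (4x4, takes a point from world to camera coordinates). Camera axes: x right, y down, z forward; pixel columns grow to the right and rows downward; lengths in m; the calibration is good to about 2 mm. A picture is of the moment at which its call begins. calibration takes no time and is no camera call.
- ctrl.job_done(): hands the job in; it is judged then, once.
The state is a dict: "clock": time; "joint_positions": joint angles; "joint_vel": joint speeds; "joint_torque": joint torques, N m; "tcp_pos": TCP position; "tool_rot": TCP orientation; "contact_force": force on the tool from outside, world axes, zero at the start; "wrist_torque": the same for the moment, N m; "gripper_width": finger opening in m; "gripper_force": force on a finger pad.
Only numpy, scipy, OpenCV 4.12 (cv2) and the standard library are available. Lean on these libraries where they do the work, as an engineer would, in place of code of your own. Each camera call takes 0.05 s, during which the arm holds its last target. There are 200 camera calls.

## Working session

There is one attempt and no reset: what is moved stays moved. The work goes in short steps, Python scripts to look and compute and a tool call to move; the robot and the scene stay as the last step left them, time stands still between calls to the robot, and variables do not carry over. Pictures are saved under pics/ and viewed, at most 14 in all, crops included, and the job is handed in when it is done.

Besides the shell and the picture viewer there is one more tool, called after "Emit:" as name(argument=value, ...), one argument or row to a line, values as JSON. step_arm: Moves the arm, as the interface text tells. Its arguments: {"type":"object","properties":{"rows":{"type":"array"}},"required":["rows"]}

```bash
mkdir -p pics; ls; python3 - <<'E'
from station import ctrl
import cv2,numpy as np
for n in("scene","top"):
    cv2.imwrite(f"pics/{n}0.png",ctrl.read_camera(n)); c=ctrl.calibration(n)
    print(n,c["fov_y"],c["cx"],c["cy"],c["dist"]); print(np.round(c["camera_from_world"],3))
s=ctrl.sense();print(s["clock"],s["tcp_pos"],np.round(s["tool_rot"],3).tolist())
E
```

```text
pics
scene 43.25714443181555 254.76646087677636 185.1419226310785 [-0.19424924  0.          0.          0.          0.        ]
[[ 0.55   0.835 -0.007 -0.334]
 [ 0.595 -0.397 -0.699 -0.212]
 [-0.587  0.38  -0.715  1.908]
 [ 0.     0.     0.     1.   ]]
top 49.355101883375795 261.4265483221747 188.16304012164608 [-0.01764505  0.          0.          0.          0.        ]
[[ 0.069 -0.998  0.004 -0.004]
 [-0.976 -0.069 -0.205  0.571]
 [ 0.204  0.01  -0.979  1.749]
 [ 0.     0.     0.     1.   ]]
0.1 [ 0.25413122 -0.59806324  0.40412999] [[0.92, 0.391, -0.0], [0.391, -0.92, 0.001], [0.0, -0.001, -1.0]]
```

View pics/scene0.png

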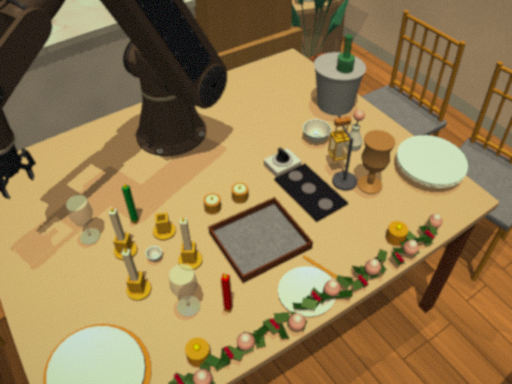

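View pics/top0.png

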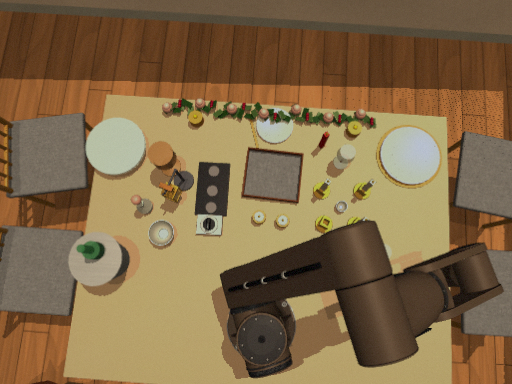

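Scene: tapers in the candlesticks at px (113,222), (130,262) and (184,230), with the stick at (164,225) empty. The look-alikes are the green stick at (129,203) and the red one at (226,290). The votives are at (212,203) and (240,192), and the yellow round ones at (197,349) and (398,231) are decoys. The lantern is at (340,145), the dial at (283,157), the pad at (310,190) and the tray at (260,237). I choose the three ivory tapers, and check them in a close crop.

```bash
cat > h.py <<'E'
from station import ctrl
import cv2,numpy as np
def K(n):
    c=ctrl.calibration(n); f=192/np.tan(np.radians(c["fov_y"])/2)
    return np.array([[f,0,c["cx"]],[0,f,c["cy"]],[0,0,1]]),np.array(c["dist"]),np.array(c["camera_from_world"])
def ray(n,p):
    k,d,T=K(n); u=cv2.undistortPoints(np.array([[p]],float),k,d)[0,0]
    R=T[:3,:3]; return -R.T@T[:3,3], R.T@np.array([u[0],u[1],1])
def plane(n,p,z):
    o,v=ray(n,p); return np.round(o+v*(z-o[2])/v[2],4)
def proj(n,P):
    k,d,T=K(n); return cv2.projectPoints(np.array(P,float).reshape(-1,3),cv2.Rodrigues(T[:3,:3])[0],T[:3,3],k,d)[0][:,0]
def tri(p,q):
    o,v=ray("scene",p);a,b=ray("top",q)
    s=np.linalg.lstsq(np.c_[v,-b],a-o,rcond=None)[0]; m,n=o+s[0]*v,a+s[1]*b
    return np.round((m+n)/2,4),round(np.linalg.norm(m-n),4)
def crop(n,x0,y0,x1,y1,s,name,im=None):
    im=ctrl.read_camera(n) if im is None else im
    cv2.imwrite("pics/"+name,cv2.resize(im[y0:y1,x0:x1],None,fx=s,fy=s,interpolation=cv2.INTER_CUBIC))
E
python3 - <<'E'
from h import *
a=cv2.imread("pics/scene0.png");b=cv2.imread("pics/top0.png")
crop("",90,110,290,310,3,"c1.png",np.ascontiguousarray(a[:,:]))
x=a[175:315,90:255];y=b[170:240,310:390]
x=cv2.resize(x,None,fx=3.4,fy=3.4,interpolation=2);
cv2.imwrite("pics/c1.png",x)
crop("",130,140,300,250,4.7,"c2.png",b)
E
```

```text
(no output)
```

View pics/c1.png

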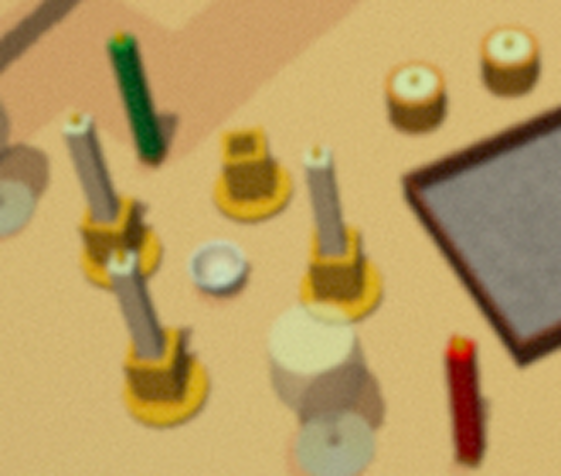

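View pics/c2.png

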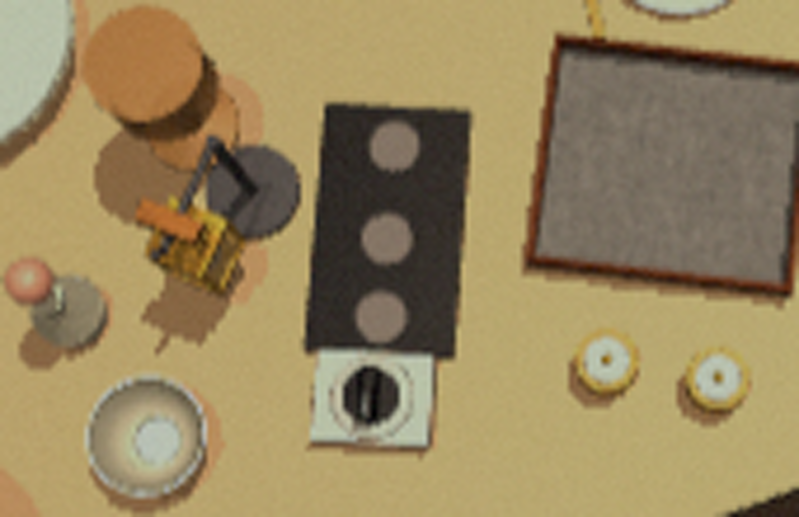

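Crop: three ivory tapers with tips at scene px (112,210), (126,251) and (183,220), and the stick at (162,225) is empty. Red and green are excluded. The top crop shows the pad with its discs, the dial bar at c2 (370,397), the lantern bar at c2 (169,220) and the votives at c2 (605,360) and (717,377).

```bash
python3 - <<'E'
from h import *
A=lambda x,y:((x+.5)/3.4-.5+90,(y+.5)/3.4-.5+175)
B=lambda x,y:((x+.5)/4.7-.5+130,(y+.5)/4.7-.5+140)
for n in("scene","top"):
    k,d,T=K(n);print(n,"cam at",np.round(-T[:3,:3].T@T[:3,3],3))
for n,t,ft in(("Ta",(75,116),(120,252)),("Tb",(121,256),(166,388)),("Tc",(317,151),(341,284))):
    print(n,"tip",plane("scene",A(*t),.205),"stickfoot",plane("scene",A(*ft),.004))
print("empty",plane("scene",A(252,185),.004))
print("tray scene crop corner",plane("scene",A(404,183),.035),plane("scene",A(522,362),.035))
print("tray top",[plane("top",B(*p),.035) for p in((557,37),(525,268),(790,295))])
print("pad",[plane("top",B(*p),.012) for p in((325,104),(470,111),(455,357),(305,350))])
print("discs",[plane("top",B(*p),.012) for p in((394,146),(386,239),(381,318))])
print("dial",plane("top",B(370,392),.074),[plane("top",B(*p),.03) for p in((317,352),(437,352),(430,447),(310,445))])
print("vot",[plane("top",B(*p),.046) for p in((605,362),(717,379))],plane("scene",A(415,81),.044),plane("scene",A(510,46),.044))
print("bar ends",[plane("top",B(*p),.222) for p in((143,210),(200,228))])
print("hookbase",plane("top",B(254,193),.005),"posttop",plane("top",B(214,145),.2))
# saturated tops: candlestick socket tops mask & tray floor quads
a=cv2.imread("pics/scene0.png");b=cv2.imread("pics/top0.png")
crop("",305,110,385,245,4.4,"c3.png",b); 
x=a[95:225,255:400];cv2.imwrite("pics/c4.png",cv2.resize(x,None,fx=4.4,fy=4.4,interpolation=2))
E
```

```text
scene cam at [ 1.429 -0.531  1.214]
top cam at [0.2   0.017 1.829]
Ta tip [ 0.4542 -0.3836  0.205 ] stickfoot [ 0.4434 -0.3823  0.004 ]
Tb tip [ 0.6112 -0.4079  0.205 ] stickfoot [ 0.6028 -0.4073  0.004 ]
Tc tip [ 0.6006 -0.23    0.205 ] stickfoot [ 0.5879 -0.2254  0.004 ]
empty [ 0.4389 -0.2422  0.004 ]
tray scene crop corner [ 0.5402 -0.1297  0.035 ] [ 0.7655 -0.1436  0.035 ]
tray top [array([0.7562, 0.1087, 0.035 ]), array([0.5309, 0.1213, 0.035 ]), array([ 0.5228, -0.1257,  0.035 ])]
pad [array([0.6809, 0.3264, 0.012 ]), array([0.6838, 0.1873, 0.012 ]), array([0.4464, 0.1811, 0.012 ]), array([0.4431, 0.3212, 0.012 ])]
discs [array([0.6443, 0.2566, 0.012 ]), array([0.5537, 0.2557, 0.012 ]), array([0.4782, 0.2533, 0.012 ])]
dial [0.4011 0.2488 0.074 ] [array([0.4397, 0.3069, 0.03  ]), array([0.4475, 0.1964, 0.03  ]), array([0.3597, 0.1951, 0.03  ]), array([0.3538, 0.3047, 0.03  ])]
vot [array([0.4468, 0.0408, 0.046 ]), array([ 0.4384, -0.0623,  0.046 ])] [ 0.4418 -0.0606  0.044 ] [0.453  0.0412 0.044 ]
bar ends [array([0.5232, 0.4335, 0.222 ]), array([0.5112, 0.3841, 0.222 ])]
hookbase [0.5907 0.3862 0.005 ] posttop [0.5884 0.3854 0.2   ]
```

View pics/c3.png

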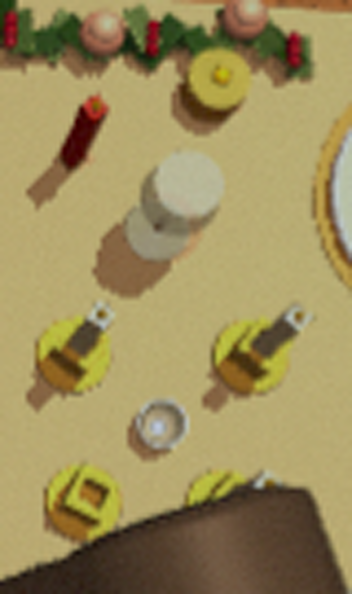

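View pics/c4.png

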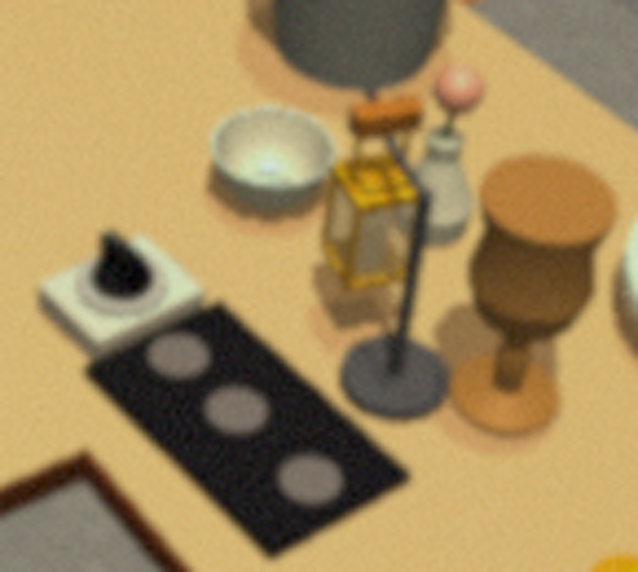

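```bash
python3 - <<'E'
from h import *
A=lambda x,y:((x+.5)/3.4-.5+90,(y+.5)/3.4-.5+175)
B=lambda x,y:((x+.5)/4.7-.5+130,(y+.5)/4.7-.5+140)
C=lambda x,y:((x+.5)/4.4-.5+305,(y+.5)/4.4-.5+110)
D=lambda x,y:((x+.5)/4.4-.5+255,(y+.5)/4.4-.5+95)
print("discs",[plane("scene",D(*p),.012) for p in((178,356),(237,409),(309,478))])
print("Tb",tri(A(121,256),C(299,316))); print("Tc",tri(A(317,151),C(101,312)));print("Ta",tri(A(75,116),C(267,480)))
# candlestick foot discs, top: centre of disc; empty
for n,p in (("Tb",(252,355)),("Tc",(74,355)),("E",(84,503))): print(n,"foot top",plane("top",C(*p),.006))
print("empty socket corners top",[plane("top",C(*p),.07) for p in((70,468),(112,478),(101,513),(62,498))])
print("tip end square Tb",[plane("top",C(*p),.19) for p in((292,306),(311,314),(304,329),(285,322))])
print("votive flames",tri(A(510,43),B(605,360)),tri(A(415,80),B(717,377)))
print("bar ends",tri(D(356,117),B(143,210)),tri(D(416,107),B(200,228)))
print("post top",tri(D(424,192),B(213,147)),"hookbase",plane("scene",D(395,376),.006))
# tray floor quads
for n,box in(("scene",(195,190,320,290)),("top",(235,140,310,210))):
    im=cv2.imread(f"pics/{n}0.png");x0,y0,x1,y1=box
    h=cv2.cvtColor(im,cv2.COLOR_BGR2HSV)
    m=np.zeros(im.shape[:2],np.uint8);m[y0:y1,x0:x1]=((h[...,1]<70)&(h[...,2]<170)&(h[...,2]>60))[y0:y1,x0:x1]
    m=cv2.morphologyEx(m,cv2.MORPH_OPEN,np.ones((3,3)))
    c=max(cv2.findContours(m,0,2)[0],key=cv2.contourArea);q=cv2.approxPolyDP(cv2.convexHull(c),8,True)[:,0]
    M=cv2.moments(c);print(n,cv2.contourArea(c),[plane(n,p,.006)[:2].tolist() for p in q],plane(n,(M["m10"]/M["m00"],M["m01"]/M["m00"]),.006))
s=ctrl.sense();print(proj("scene",[s["tcp_pos"]+s["tool_rot"][:,2]*.16]))
E
```

```text
discs [array([0.4826, 0.2532, 0.012 ]), array([0.5561, 0.2564, 0.012 ]), array([0.6449, 0.2572, 0.012 ])]
Tb (array([ 0.6011, -0.4078,  0.1933]), np.float64(0.0029))
Tc (array([ 0.5916, -0.2275,  0.1944]), np.float64(0.0013))
Ta (array([ 0.4469, -0.3821,  0.1973]), np.float64(0.0007))
Tb foot top [ 0.6026 -0.411   0.006 ]
Tc foot top [ 0.5899 -0.2307  0.006 ]
E foot top [ 0.4402 -0.2468  0.006 ]
empty socket corners top [array([ 0.4647, -0.2226,  0.07  ]), array([ 0.4578, -0.2635,  0.07  ]), array([ 0.4233, -0.2542,  0.07  ]), array([ 0.4351, -0.2162,  0.07  ])]
tip end square Tb [array([ 0.6104, -0.4035,  0.19  ]), array([ 0.6041, -0.4211,  0.19  ]), array([ 0.5896, -0.4149,  0.19  ]), array([ 0.5949, -0.3974,  0.19  ])]
votive flames (array([0.4494, 0.0421, 0.0444]), np.float64(0.0024)) (array([ 0.4408, -0.0613,  0.0448]), np.float64(0.0021))
bar ends (array([0.5127, 0.4156, 0.213 ]), np.float64(0.045)) (array([0.5252, 0.4045, 0.2216]), np.float64(0.0471))
post top (array([0.5888, 0.3889, 0.1956]), np.float64(0.0041)) hookbase [0.5936 0.3894 0.006 ]
scene 3354.0 [[0.5537, 0.1167], [0.7358, 0.1003], [0.7199, -0.1196], [0.5355, -0.1054]] [ 0.6405 -0.0054  0.006 ]
top 2167.5 [[0.7441, 0.1045], [0.7369, -0.1276], [0.5471, -0.1195], [0.5534, 0.1124]] [ 0.6454 -0.0084  0.006 ]
[[ 19.35653741 187.13205801]]
```

```bash
cat >> h.py <<'E'
from scipy.spatial.transform import Rotation as Ro
def pose(g,z,y,off=.155):
    "flange pose for grasp point g, approach z, closing dir y"
    z=np.array(z,float);z/=np.linalg.norm(z);y=np.array(y,float);y-=z*(y@z);y/=np.linalg.norm(y)
    return np.array(g)-off*z,np.c_[np.cross(y,z),y,z]
def rel(*targets):
    s=ctrl.sense();p0,R0=np.array(s["tcp_pos"]),np.array(s["tool_rot"])
    print("t",round(s["clock"],2),"w",round(s["gripper_width"],4),"q",np.round(s["joint_positions"],2),"F",np.round(s["contact_force"],1),"gp",np.round(p0+.155*R0[:,2],4))
    for p,R in targets:
        d=R0.T@(p-p0)*100;r=Ro.from_matrix(R0.T@R).as_rotvec()
        n=max(np.linalg.norm(d)/6.25,np.degrees(np.linalg.norm(r))/10.7)
        print(np.round(d,1).tolist()+np.round(r,2).tolist(),"rows>=",round(n,1)); p0,R0=p0,R0
E
python3 - <<'E'
from h import *
A=lambda x,y:((x+.5)/3.4-.5+90,(y+.5)/3.4-.5+175)
C=lambda x,y:((x+.5)/4.4-.5+305,(y+.5)/4.4-.5+110)
print("goblet near Tb",plane("top",C(157,230),.003),plane("scene",A(335,443),.003),"goblet near Ta",plane("scene",A(3,208),.003))
print("green",plane("scene",A(150,155),.01),"red",plane("scene",A(470,455),.01),"salt",plane("top",C(160,425),.03))
a=cv2.imread("pics/scene0.png")
t=[cv2.resize(a[y:y+42,x:x+32],None,fx=8,fy=8,interpolation=2) for x,y in((108,223),(122,263),(176,233))]
cv2.imwrite("pics/c5.png",np.hstack(t))
E
```

```text
goblet near Tb [ 0.7278 -0.3113  0.003 ] [ 0.7298 -0.3083  0.003 ] goblet near Ta [ 0.3313 -0.459   0.003 ]
green [ 0.355  -0.3113  0.01  ] red [ 0.8051 -0.2207  0.01  ] salt [ 0.5199 -0.3155  0.03  ]
```

View pics/c5.png

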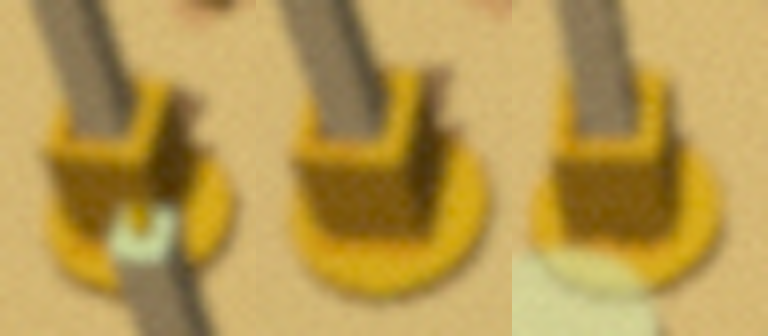

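```bash
python3 - <<'E'
from h import *
for n,o,l,r,sh in(("Ta",(108,223),(50,155),(150,163),0),("Tb",(122,263),(297,155),(405,165),256),("Tc",(176,233),(558,150),(660,160),512)):
    P=[plane("scene",(o[0]+(p[0]-sh)/8-.44,o[1]+p[1]/8-.44),.07) for p in(l,r)]
    d=P[1]-P[0];print(n,P,"len",np.linalg.norm(d),"yaw of edge normal",np.degrees(np.arctan2(-d[0],d[1])))
def tilt(yaw,sgn,a):  # approach from side sgn*y ; tilt a deg from vertical
    c,s=np.cos(np.radians(yaw)),np.sin(np.radians(yaw)); a=np.radians(a)
    h=-sgn*np.array([-s,c,0]); return h*np.sin(a)+np.array([0,0,-np.cos(a)]),[c,s,0]
for yaw in(-10,):
  for sg in(1,):
    z,y=tilt(yaw,sg,65)
    for yy in(y,-np.array(y)):
      g=np.array([.59,-.229,.165]); rel(pose(g-.12*z,z,yy))
E
```

```text
Ta [array([ 0.4544, -0.4094,  0.07  ]), array([ 0.4791, -0.3781,  0.07  ])] len 0.039872045345078544 yaw of edge normal -38.27829088003978
Tb [array([ 0.609 , -0.4333,  0.07  ]), array([ 0.6336, -0.4021,  0.07  ])] len 0.039731599514743976 yaw of edge normal -38.25442035251725
Tc [array([ 0.5979, -0.2517,  0.07  ]), array([ 0.6226, -0.2223,  0.07  ])] len 0.03839856768162065 yaw of edge normal -40.03482940664224
t 0.1 w 0.0856 q [-1.22  0.48  1.6  -0.    1.07 -0.05] F [ 0.6 -0.3 -0.3] gp [ 0.2541 -0.5979  0.2491]
[58.9, -41.7, 12.3, -0.56, -1.04, -0.88] rows>= 11.7
t 0.1 w 0.0856 q [-1.22  0.48  1.6  -0.    1.07 -0.05] F [ 0.6 -0.3 -0.3] gp [ 0.2541 -0.5979  0.2491]
[58.9, -41.7, 12.3, -1.19, 0.65, 1.87] rows>= 12.4
```

```bash
python3 - <<'E'
from h import *
for n,o,l,r,sh,z in(("Ta",(108,223),(150,163),(172,85),0,.07),("Tb",(122,263),(405,165),(422,75),256,.07),("Tc",(176,233),(660,160),(666,75),512,.07),("Tb bot",(122,263),(322,240),(425,243),256,.006),("Tc bot",(176,233),(560,235),(675,240),512,.006)):
    P=[plane("scene",(o[0]+(p[0]-sh)/8-.44,o[1]+p[1]/8-.44),z) for p in(l,r)]
    d=P[1]-P[0];print(n,np.linalg.norm(d),"dir",np.degrees(np.arctan2(d[1],d[0])))
# top: brass mask min-area rect of socket edges via flame-tip white squares
b=cv2.imread("pics/top0.png").astype(int)
C=lambda x,y:((x+.5)/4.4-.5+305,(y+.5)/4.4-.5+110)
for n,p in(("Tb",(296,317)),("Tc",(101,315))):
    x,y=C(*p);x,y=int(round(x)),int(round(y)); print(n,x,y);print(b[y-5:y+6,x-5:x+6,0])
E
```

```text
Ta 0.03770212195619766 dir 143.73799232399477
Tb 0.03824722212135158 dir 145.9775458938307
Tc 0.03934717270656185 dir 148.0872284238368
Tb bot 0.03874661275518156 dir 55.94081659589124
Tc bot 0.04438490734472701 dir 53.98211738497906
Tb 372 182
[[116 115 116 117 117 118 118 116 118 117 117]
 [114 117 116 115 108 107 114 115 118 117 113]
 [115 114 117 109 112 122 117 116 115 116 116]
 [114 113 103 110 145 139 116 116 122 115 117]
 [114  98  87 143 158  43  51 121 145 110 113]
 [ 98  67  85 167 160  61  79 152 147 100 115]
 [ 64  49  48  83 149 126 129 154 108 113 116]
 [ 46  45  52  48  77 148 152 121 114 112 114]
 [ 48  48  49  45  52  77 119 113 117 117 117]
 [ 48  49  46  47  62  98 116 115 115 116 116]
 [ 49  49  51  55  78 115 116 113 116 115 114]]
Tc 328 181
[[115 114 117 113 115 114 112  86  82  63  64]
 [117 110 113 113 114 115 115 113 108  87  84]
 [111 115 113 107 145 128 105 113 113 114 112]
 [113 119 116 121 171 141 125 114 113 116 115]
 [114 115 122 156 110  91 157 129 117 114 114]
 [102 108 150 167  27  36 117 166 121 114 111]
 [ 74  85 150 152 115 114 151 139 115 111 112]
 [ 53  49  53 102 157 180 155 106 113 114 113]
 [ 44  47  49  48  73 159 101 114 115 118 113]
 [ 48  51  44  43  50  69 108 116 112 113 113]
 [ 45  45  52  45  50  63  83 110 114 116 113]]
```

```bash
cat >> h.py <<'E'
def side(yaw,sgn,a,flip=1):
    "tool pointing from side sgn of the y axis, a deg from vertical"
    c,s=np.cos(np.radians(yaw)),np.sin(np.radians(yaw)); a=np.radians(a)
    return -sgn*np.array([-s,c,0])*np.sin(a)-np.array([0,0,np.cos(a)]),flip*np.array([c,s,0])
def down(g,xaz,off=.155):
    a=np.radians(xaz); return pose(g,[0,0,-1],np.cross([0,0,-1],[np.cos(a),np.sin(a),0]),off)
E
python3 - <<'E'
from h import *
z,y=side(-35,1,65); p,R=pose([.59,-.229,.165],z,y)
W1=(np.array([.60,-.06,.45]),R); print(p,p-.1*z)
rel(W1,(p-.1*z,R),(p,R))
E
```

```text
[ 0.6705747  -0.1139274   0.23050583] [ 0.72255838 -0.03968701  0.27276766]
t 0.1 w 0.0856 q [-1.22  0.48  1.6  -0.    1.07 -0.05] F [ 0.6 -0.3 -0.3] gp [ 0.2541 -0.5979  0.2491]
[52.9, -36.0, -4.5, -0.32, -1.1, -0.5] rows>= 10.3
[64.9, -33.1, 13.2, -0.32, -1.1, -0.5] rows>= 11.8
[57.3, -28.3, 17.4, -0.32, -1.1, -0.5] rows>= 10.6
```

Emit:
step_arm(
  rows=[
    [0,26,-18,-5,0,0,0],
    [0,26,-18,-5,0,0,0],
    [0,26,-18,-5,0,0,0],
    [0,26,-18,-5,0,0,0],
    [0,53,-36,-5,-0.32,-1.1,-0.5],
    [0,53,-36,-5,-0.32,-1.1,-0.5],
    [0,53,-36,-5,-0.32,-1.1,-0.5],
    [0,53,-36,-5,-0.32,-1.1,-0.5],
  ],
)

```text
clock: 1.1
tcp_pos: [0.5204, -0.1832, 0.4509]
tool_rot: [[0.615, 0.67, -0.417], [0.489, -0.738, -0.464], [-0.619, 0.081, -0.782]]
contact_force: [0.1, -0.2, -1.4]
gripper_width: 0.0853
gripper_force: 0.0
```

```bash
cat > n1.py <<'E'
from h import *
z,y=side(-35,1,65); p,R=pose([.59,-.229,.165],z,y)
rel((np.array([.60,-.06,.45]),R),(p-.1*z,R),(p,R))
E
python3 n1.py
```

```text
t 1.1 w 0.0853 q [-0.2   0.42  1.69 -0.57  1.44  0.86] F [ 0.1 -0.2 -1.4] gp [ 0.4558 -0.2552  0.3297]
[11.0, -3.8, -9.0, -0.13, -0.45, -0.2] rows>= 2.7
[30.5, 1.5, -1.2, -0.13, -0.45, -0.2] rows>= 4.9
[26.3, 3.1, 7.7, -0.13, -0.45, -0.2] rows>= 4.4
```

Emit:
step_arm(
  rows=[
    [0,11,-4,-9,-0.13,-0.45,-0.2],
    [0,11,-4,-9,-0.13,-0.45,-0.2],
    [0,11,-4,-9,-0.13,-0.45,-0.2],
    [0,30.5,1.5,-1,-0.13,-0.45,-0.2],
    [0,30.5,1.5,-1,-0.13,-0.45,-0.2],
    [0,30.5,1.5,-1,-0.13,-0.45,-0.2],
    [0,30.5,1.5,-1,-0.13,-0.45,-0.2],
    [0,30.5,1.5,-1,-0.13,-0.45,-0.2],
  ],
)

```text
clock: 2.1
tcp_pos: [0.7219, -0.0418, 0.2689]
tool_rot: [[0.248, 0.818, -0.519], [0.35, -0.575, -0.74], [-0.904, 0.002, -0.428]]
contact_force: [-0.4, 0.4, 0.2]
gripper_width: 0.0854
gripper_force: 0.0
```

```bash
python3 n1.py; python3 - <<'E'
from h import *
b=ctrl.read_camera("top");a=ctrl.read_camera("scene")
x=cv2.resize(a[150:310,90:290],None,fx=2,fy=2,interpolation=2);y=cv2.resize(b[130:290,250:450],None,fx=2,fy=2,interpolation=2)
cv2.imwrite("pics/d1.png",np.hstack([x,y]))
E
```

```text
t 2.1 w 0.0854 q [ 0.09  0.98  1.24 -0.78  1.78  0.9 ] F [-0.4  0.4  0.2] gp [ 0.6416 -0.1565  0.2025]
[-20.0, -8.9, -0.1, -0.0, -0.01, -0.0] rows>= 3.5
[-0.3, -0.1, -0.4, -0.0, -0.01, -0.0] rows>= 0.1
[-0.3, -0.1, 9.6, -0.0, -0.01, -0.0] rows>= 1.5
```

View pics/d1.png

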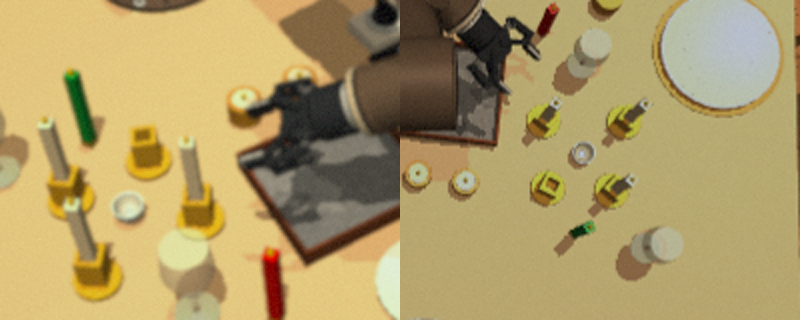

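```bash
cat > n1.py <<'E'
from h import *
z,y=side(-35,1,78); p,R=pose([.5905,-.2285,.15],z,y,.165)
rel((p-.09*z,R),(p,R),(p+[0,0,.09],R))
E
python3 n1.py; python3 -c "
from h import *
f=lambda x,y:(250+(x-400+.5)/2-.5,130+(y+.5)/2-.5)
g=lambda x,y:(90+(x+.5)/2-.5,150+(y+.5)/2-.5)
for n,s,t in(('Ta',(44,122),(629,182)),('Tb',(71,203),(645,103)),('Tc',(186,142),(556,103))): print(n,plane('top',f(*t),.19),plane('scene',g(*s),.2),tri(g(*s),f(*t)))"
```

```text
t 2.2 w 0.0854 q [ 0.09  0.98  1.24 -0.78  1.78  0.9 ] F [-0.2  0.   0.5] gp [ 0.6414 -0.1566  0.2058]
[7.2, -0.1, 1.0, -0.0, -0.23, -0.01] rows>= 1.3
[5.1, -0.1, 9.8, -0.0, -0.23, -0.01] rows>= 1.8
[-3.0, -0.0, 5.9, -0.0, -0.23, -0.01] rows>= 1.3
Ta [ 0.4397 -0.3796  0.19  ] [ 0.4566 -0.3856  0.2   ] (array([ 0.4405, -0.3823,  0.1828]), np.float64(0.0018))
Tb [ 0.6021 -0.4088  0.19  ] [ 0.6112 -0.409   0.2   ] (array([ 0.6024, -0.4083,  0.1895]), np.float64(0.0013))
Tc [ 0.5895 -0.2296  0.19  ] [ 0.6017 -0.2317  0.2   ] (array([ 0.5906, -0.2289,  0.1871]), np.float64(0.0024))
```

Emit:
step_arm(
  rows=[
    [0,7,0,1,0,-0.23,0],
    [0,7,0,1,0,-0.23,0],
    [0,5,0,9.8,0,-0.23,0],
    [0,5,0,9.8,0,-0.23,0],
    [0,5,0,9.8,0,-0.23,0],
    [0.9,5,0,9.8,0,-0.23,0],
    [0.9,5,0,9.8,0,-0.23,0],
    [0.9,5,0,9.8,0,-0.23,0],
  ],
)

```text
clock: 3.2
tcp_pos: [0.6843, -0.0963, 0.1852]
tool_rot: [[0.128, 0.819, -0.56], [0.172, -0.574, -0.801], [-0.977, 0.006, -0.214]]
contact_force: [0.6, -0.2, 0.3]
gripper_width: 0.0319
gripper_force: 0.0
```

Emit:
step_arm(
  rows=[
    [0.9,0,0,0,0,0,0],
    [0.9,0,0,0,0,0,0],
    [0.9,0,0,0,0,0,0],
    [0.9,0,0,0,0,0,0],
  ],
)

```text
clock: 3.7
tcp_pos: [0.6839, -0.0969, 0.1848]
tool_rot: [[0.127, 0.818, -0.561], [0.172, -0.575, -0.8], [-0.977, 0.005, -0.213]]
contact_force: [0.8, 1.5, 3.8]
gripper_width: 0.0186
gripper_force: 63.6
```

```bash
python3 n1.py; python3 - <<'E'
from h import *
crop("scene",120,150,300,310,3,"d2.png")
E
```

```text
t 3.7 w 0.0186 q [ 0.04  1.1   1.33 -0.92  1.79  1.02] F [0.8 1.5 3.8] gp [ 0.597  -0.2209  0.1517]
[0.1, -0.1, -9.0, -0.0, -0.01, -0.01] rows>= 1.4
[0.0, -0.1, 0.0, -0.0, -0.01, -0.01] rows>= 0.0
[-8.7, -0.1, -1.9, -0.0, -0.01, -0.01] rows>= 1.4
```

View pics/d2.png

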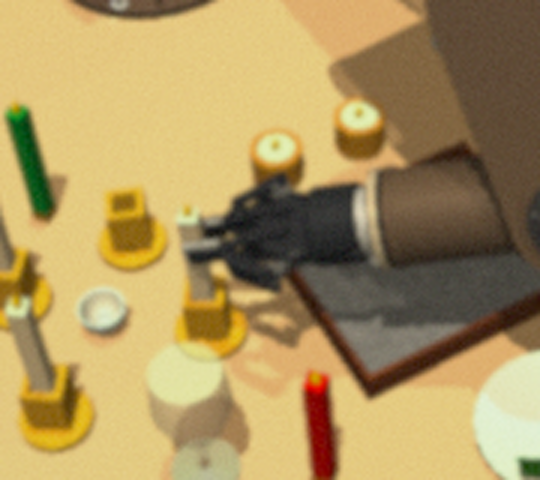

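The fingers hold Tc at scene px (185,235), with opening 18.6 mm and grip 64 N. Next I lift it straight up and work out the laying pose.

```bash
cat >> h.py <<'E'
TC=np.array([.644,-.0075,0]);u=np.array([np.cos(np.radians(-3)),np.sin(np.radians(-3)),0]);v=np.array([-u[1],u[0],0]);Z=np.array([0,0,1.])
def lay(k,h,f,grip,d=.165):
    "flange pose; f=world up seen in tool at grasp (fx,fz); grip=height of grip above foot; k across tray; h above floor"
    sx=-np.sign(f[0]); c,s=abs(f[0]),f[1]; n=np.hypot(c,s);c,s=c/n,s/n
    x=sx*0+1; z=(-s)*u-c*Z; G=TC+(.09-grip)*u+k*v+Z*(.016+h)
    return pose(G,z,-v,d)
E
cat > n2.py <<'E'
from h import *
p,R=lay(-.065,.12,(-.977,-.213),.125); q,_=lay(-.065,.004,(-.977,-.213),.125)
print(p,R);rel((p,R),(q,R))
E
python3 n2.py
```

```text
[ 0.5705475  -0.06873972  0.29721322] [[ 9.75710818e-01 -5.23359562e-02  2.12718940e-01]
 [-5.11348372e-02 -9.98629535e-01 -1.11481272e-02]
 [ 2.13010864e-01 -1.10630326e-18 -9.77049831e-01]]
t 3.75 w 0.0184 q [ 0.04  1.1   1.33 -0.92  1.79  1.02] F [1.1 1.1 3.4] gp [ 0.597  -0.2209  0.1518]
[-11.9, -10.8, 1.7, 0.61, 1.42, 0.93] rows>= 9.7
[-0.6, -10.9, 4.2, 0.61, 1.42, 0.93] rows>= 9.7
```

Emit:
step_arm(
  rows=[
    [0.9,-3,0,-0.65,0,0,0],
    [0.9,-6,0,-1.3,0,0,0],
    [0.9,-9,0,-1.95,0,0,0],
    [0.9,-12,0,-2.6,0,0,0],
    [0.9,-14,0,-3,0,0,0],
  ],
)

```text
clock: 4.38
tcp_pos: [0.683, -0.097, 0.329]
tool_rot: [[0.127, 0.818, -0.561], [0.172, -0.575, -0.8], [-0.977, 0.005, -0.214]]
contact_force: [0.4, -0.1, -1.6]
gripper_width: 0.0187
gripper_force: 63.3
```

```bash
python3 n2.py
```

```text
[ 0.5705475  -0.06873972  0.29721322] [[ 9.75710818e-01 -5.23359562e-02  2.12718940e-01]
 [-5.11348372e-02 -9.98629535e-01 -1.11481272e-02]
 [ 2.13010864e-01 -1.10630326e-18 -9.77049831e-01]]
t 4.38 w 0.0187 q [ 0.04  0.92  1.35 -0.96  1.9   0.87] F [ 0.4 -0.1 -1.6] gp [ 0.5961 -0.221   0.2958]
[2.2, -10.8, 4.7, 0.61, 1.42, 0.93] rows>= 9.7
[13.5, -10.9, 7.2, 0.61, 1.42, 0.93] rows>= 9.7
```

Emit:
step_arm(
  rows=[
    [0.9,2.2,-10.8,4.7,0.61,1.42,0.93],
    [0.9,2.2,-10.8,4.7,0.61,1.42,0.93],
    [0.9,2.2,-10.8,4.7,0.61,1.42,0.93],
    [0.9,2.2,-10.8,4.7,0.61,1.42,0.93],
    [0.9,2.2,-10.8,4.7,0.61,1.42,0.93],
    [0.9,2.2,-10.8,4.7,0.61,1.42,0.93],
    [0.9,2.2,-10.8,4.7,0.61,1.42,0.93],
    [0.9,2.2,-10.8,4.7,0.61,1.42,0.93],
  ],
)

```text
clock: 5.38
tcp_pos: [0.571, -0.0688, 0.2959]
tool_rot: [[0.996, 0.091, -0.021], [0.088, -0.99, -0.112], [-0.031, 0.11, -0.993]]
contact_force: [-0.3, 0.5, -1.3]
gripper_width: 0.0183
gripper_force: 63.3
```

```bash
python3 n2.py
```

```text
[ 0.5705475  -0.06873972  0.29721322] [[ 9.75710818e-01 -5.23359562e-02  2.12718940e-01]
 [-5.11348372e-02 -9.98629535e-01 -1.11481272e-02]
 [ 2.13010864e-01 -1.10630326e-18 -9.77049831e-01]]
t 5.38 w 0.0183 q [-0.13  0.51  1.87 -0.16  0.77  1.47] F [-0.3  0.5 -1.3] gp [ 0.5677 -0.0862  0.1419]
[-0.0, 0.0, -0.1, 0.1, 0.24, 0.15] rows>= 1.6
[0.3, -1.3, 11.4, 0.1, 0.24, 0.15] rows>= 1.8
```

Emit:
step_arm(
  rows=[
    [0.9,0,0,0,0.1,0.24,0.15],
    [0.9,0,0,0,0.1,0.24,0.15],
    [0.9,0,0,0,0.1,0.24,0.15],
    [0.9,0.3,-1,8.5,0.1,0.24,0.15],
    [0.9,0.3,-1,8.5,0.1,0.24,0.15],
    [0.9,0.3,-1,8.5,0.1,0.24,0.15],
  ],
)

```text
clock: 6.12
tcp_pos: [0.5703, -0.0678, 0.2082]
tool_rot: [[0.978, -0.043, 0.205], [-0.042, -0.999, -0.008], [0.205, -0.001, -0.979]]
contact_force: [-0.3, 0.6, -0.0]
gripper_width: 0.0184
gripper_force: 63.3
```

```bash
python3 n2.py; python3 - <<'E'
from h import *
crop("scene",200,180,320,280,5,"d3.png")
E
```

```text
[ 0.5705475  -0.06873972  0.29721322] [[ 9.75710818e-01 -5.23359562e-02  2.12718940e-01]
 [-5.11348372e-02 -9.98629535e-01 -1.11481272e-02]
 [ 2.13010864e-01 -1.10630326e-18 -9.77049831e-01]]
t 6.12 w 0.0184 q [-0.18  0.61  2.02  0.1   0.31  1.34] F [-0.3  0.6 -0. ] gp [ 0.602  -0.0691  0.0565]
[1.9, 0.1, -8.7, -0.0, 0.01, 0.01] rows>= 1.4
[-0.5, 0.1, 2.6, -0.0, 0.01, 0.01] rows>= 0.4
```

View pics/d3.png

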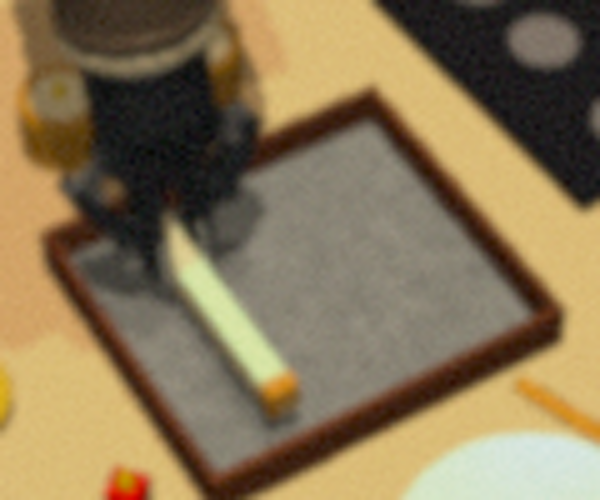

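The taper hangs level, flame end towards the robot. Its foot, at crop px (280,395), is inside the tray. I lower it gently.

Emit:
step_arm(
  rows=[
    [0.9,-0.4,0,1.5,0,0.01,0.01],
    [0.9,-0.5,0,2.2,0,0.01,0.01],
    [0.9,-0.5,0,2.5,0,0.01,0.01],
    [0.9,-0.6,0,2.7,0,0.01,0.01],
    [0.9,-0.6,0,2.7,0,0.01,0.01],
  ],
)

```text
clock: 6.8
tcp_pos: [0.5708, -0.0682, 0.1828]
tool_rot: [[0.974, -0.055, 0.22], [-0.054, -0.999, -0.009], [0.22, -0.003, -0.975]]
contact_force: [0.1, 0.3, -0.4]
gripper_width: 0.0185
gripper_force: 63.3
```

Emit:
step_arm(
  rows=[
    [0.9,0,0,0.2,0,0,0],
    [0.9,-0.1,0,0.3,0,0,0],
    [0.9,-0.1,0,0.4,0,0,0],
    [0.9,-0.1,0,0.4,0,0,0],
  ],
)

```text
clock: 7.3
tcp_pos: [0.5706, -0.0682, 0.1783]
tool_rot: [[0.974, -0.055, 0.22], [-0.054, -0.998, -0.009], [0.22, -0.003, -0.975]]
contact_force: [0.3, 0.3, 0.5]
gripper_width: 0.0186
gripper_force: 63.3
```

Emit:
step_arm(
  rows=[
    [0.9,0,0,0.1,0,0,0],
    [0.9,0,0,0.2,0,0,0],
    [0.9,0,0,0.2,0,0,0],
  ],
)

```text
clock: 7.68
tcp_pos: [0.5707, -0.0683, 0.1777]
tool_rot: [[0.974, -0.055, 0.221], [-0.054, -0.998, -0.009], [0.221, -0.003, -0.975]]
contact_force: [-14.1, -1.0, 33.1]
gripper_width: 0.0186
gripper_force: 67.9
```

Emit:
step_arm(
  rows=[
    [0.9,0,0,-0.1,0,0,0],
    [0.5,0,0,-0.1,0,0,0],
    [0.5,0,0,-0.1,0,0,0],
    [0.5,0,0,-0.1,0,0,0],
    [0.5,0.7,0,-3,0,0,0],
    [0.5,2,0,-9,0,0,0],
    [0.5,3.5,0,-15.5,0,0,0],
    [0.5,3.5,0,-15.5,0,0,0],
  ],
)

```text
clock: 8.68
tcp_pos: [0.5724, -0.069, 0.34]
tool_rot: [[0.972, -0.055, 0.227], [-0.054, -0.999, -0.011], [0.228, -0.002, -0.974]]
contact_force: [-0.1, -0.3, -0.5]
gripper_width: 0.0427
gripper_force: 0.0
```

```bash
cat > n3.py <<'E'
from h import *
z,y=side(-35,1,78); p,R=pose([.442,-.381,.15],z,y,.165)
rel((p-.09*z+[0,0,.12],R),(p-.09*z,R),(p,R))
E
python3 n3.py;python3 - <<'E'
from h import *
im=ctrl.read_camera("top");g=cv2.cvtColor(im,cv2.COLOR_BGR2HSV)
crop("scene",200,180,320,280,4,"d4.png")
E
```

```text
t 8.68 w 0.0427 q [-0.18  0.4   1.94  0.06  0.57  1.4 ] F [-0.1 -0.3 -0.5] gp [ 0.6077 -0.0706  0.1891]
[1.4, 10.7, 2.1, -0.6, -1.44, -0.95] rows>= 9.8
[-1.3, 10.7, 13.7, -0.6, -1.44, -0.95] rows>= 9.8
[-6.3, 18.2, 14.5, -0.6, -1.44, -0.95] rows>= 9.8
```

Emit:
step_arm(
  rows=[
    [0,1.4,10.7,2.1,-0.6,-1.44,-0.95],
    [0,1.4,10.7,2.1,-0.6,-1.44,-0.95],
    [0,1.4,10.7,2.1,-0.6,-1.44,-0.95],
    [0,1.4,10.7,2.1,-0.6,-1.44,-0.95],
    [0,1.4,10.7,2.1,-0.6,-1.44,-0.95],
    [0,1.4,10.7,2.1,-0.6,-1.44,-0.95],
    [0,1.4,10.7,2.1,-0.6,-1.44,-0.95],
    [0,1.4,10.7,2.1,-0.6,-1.44,-0.95],
  ],
)

```text
clock: 9.78
tcp_pos: [0.5832, -0.1763, 0.3155]
tool_rot: [[0.382, 0.719, -0.581], [0.26, -0.687, -0.679], [-0.887, 0.108, -0.449]]
contact_force: [-0.9, -0.3, 0.0]
gripper_width: 0.0854
gripper_force: 0.0
```

```bash
python3 n3.py
```

```text
t 9.78 w 0.0854 q [-0.1   0.77  1.61 -0.83  1.6   1.09] F [-0.9 -0.3  0. ] gp [ 0.4932 -0.2815  0.2459]
[-0.6, 0.2, -0.4, -0.11, -0.25, -0.15] rows>= 1.7
[10.0, -1.1, 5.0, -0.11, -0.25, -0.15] rows>= 1.8
[7.9, 0.1, 13.6, -0.11, -0.25, -0.15] rows>= 2.5
```

View pics/d4.png

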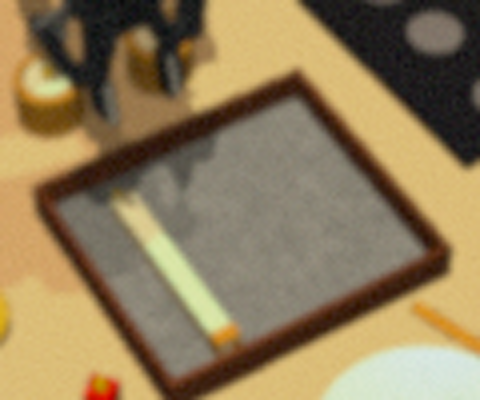

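The first taper lies flat in the tray, crop px (120,195) to (230,335). On to Ta.

Emit:
step_arm(
  rows=[
    [0,-0.6,0.2,-0.4,-0.11,-0.25,-0.15],
    [0,-0.6,0.2,-0.4,-0.11,-0.25,-0.15],
    [0,10,-1.1,5,-0.11,-0.25,-0.15],
    [0,10,-1.1,5,-0.11,-0.25,-0.15],
    [0,10,-1.1,5,-0.11,-0.25,-0.15],
    [0,10,-1.1,5,-0.11,-0.25,-0.15],
  ],
)

```text
clock: 10.52
tcp_pos: [0.5856, -0.1769, 0.2061]
tool_rot: [[0.129, 0.819, -0.56], [0.169, -0.574, -0.801], [-0.977, 0.009, -0.212]]
contact_force: [0.3, 0.5, 0.8]
gripper_width: 0.0854
gripper_force: 0.0
```

```bash
python3 n3.py
```

```text
t 10.53 w 0.0854 q [-0.07  0.99  1.62 -1.    1.64  1.13] F [0.3 0.5 0.8] gp [ 0.4989 -0.301   0.1732]
[-11.4, 0.0, -2.5, 0.0, -0.0, -0.01] rows>= 1.9
[0.3, -0.1, 0.1, 0.0, -0.0, -0.01] rows>= 0.1
[0.3, -0.1, 9.1, 0.0, -0.0, -0.01] rows>= 1.5
```

Emit:
step_arm(
  rows=[
    [0,0.3,0,5,0,0,0],
    [0,0.3,0,9.1,0,0,0],
    [0,0.3,0,9.1,0,0,0],
    [0.9,0.3,0,9.1,0,0,0],
    [0.9,0.3,0,9.1,0,0,0],
    [0.9,0.3,0,9.1,0,0,0],
    [0.9,0.3,0,9.1,0,0,0],
    [0.9,0.3,0,9.1,0,0,0],
  ],
)

```text
clock: 11.52
tcp_pos: [0.5354, -0.249, 0.1831]
tool_rot: [[0.13, 0.819, -0.559], [0.169, -0.574, -0.801], [-0.977, 0.01, -0.213]]
contact_force: [2.6, 0.8, 3.4]
gripper_width: 0.0186
gripper_force: 62.9
```

Emit:
step_arm(
  rows=[
    [0.9,0,0,0,0,0,0],
    [0.9,0,0,0,0,0,0],
    [0.9,-3,0,-0.65,0,0,0],
    [0.9,-6,0,-1.3,0,0,0],
    [0.9,-9,0,-1.95,0,0,0],
    [0.9,-12,0,-2.6,0,0,0],
    [0.9,-15,0,-3.25,0,0,0],
  ],
)

```text
clock: 12.4
tcp_pos: [0.5334, -0.2485, 0.337]
tool_rot: [[0.13, 0.818, -0.56], [0.17, -0.575, -0.8], [-0.977, 0.009, -0.214]]
contact_force: [-0.1, -0.6, -0.4]
gripper_width: 0.0186
gripper_force: 62.7
```

```bash
cat > n2.py <<'E'
from h import *
p,R=lay(0,.12,(-.977,-.213),.125); q,_=lay(0,.006,(-.977,-.213),.125)
rel((p,R),(q,R))
E
python3 n2.py
```

```text
t 12.4 w 0.0186 q [-0.18  0.75  1.74 -1.1   1.64  1.  ] F [-0.1 -0.6 -0.4] gp [ 0.4466 -0.3725  0.3039]
[8.6, -10.8, -21.0, 0.61, 1.42, 0.93] rows>= 9.7
[19.7, -10.9, -18.6, 0.61, 1.42, 0.93] rows>= 9.7
```

Emit:
step_arm(
  rows=[
    [0.9,8.6,-10.8,-21,0.61,1.42,0.93],
    [0.9,8.6,-10.8,-21,0.61,1.42,0.93],
    [0.9,8.6,-10.8,-21,0.61,1.42,0.93],
    [0.9,8.6,-10.8,-21,0.61,1.42,0.93],
    [0.9,8.6,-10.8,-21,0.61,1.42,0.93],
    [0.9,8.6,-10.8,-21,0.61,1.42,0.93],
    [0.9,8.6,-10.8,-21,0.61,1.42,0.93],
    [0.9,8.6,-10.8,-21,0.61,1.42,0.93],
  ],
)

```text
clock: 13.4
tcp_pos: [0.5739, -0.0038, 0.2962]
tool_rot: [[0.996, 0.091, -0.018], [0.088, -0.99, -0.115], [-0.028, 0.112, -0.993]]
contact_force: [0.0, 0.8, -0.9]
gripper_width: 0.0185
gripper_force: 62.6
```

```bash
python3 n2.py
```

```text
t 13.4 w 0.0185 q [-0.02  0.51  1.87 -0.16  0.78  1.58] F [ 0.   0.8 -0.9] gp [ 0.5712 -0.0215  0.1422]
[0.0, 0.0, -0.1, 0.1, 0.23, 0.15] rows>= 1.6
[0.3, -1.3, 11.2, 0.1, 0.23, 0.15] rows>= 1.8
```

Emit:
step_arm(
  rows=[
    [0.9,0,0,0,0.1,0.23,0.15],
    [0.9,0,0,0,0.1,0.23,0.15],
    [0.9,0,0,0,0.1,0.23,0.15],
    [0.9,0.3,-1.3,8,0.1,0.23,0.15],
    [0.9,0.3,-1.3,10,0.1,0.23,0.15],
    [0.9,0.3,-1.3,11.2,0.1,0.23,0.15],
    [0.9,0.3,-1.3,11.2,0.1,0.23,0.15],
  ],
)

```text
clock: 14.28
tcp_pos: [0.5735, -0.0037, 0.1831]
tool_rot: [[0.978, -0.045, 0.202], [-0.043, -0.999, -0.012], [0.203, 0.003, -0.979]]
contact_force: [0.3, 0.2, -0.3]
gripper_width: 0.0186
gripper_force: 62.6
```

Emit:
step_arm(
  rows=[
    [0.9,0,0,0.1,0,0,0],
    [0.9,-0.1,0,0.3,0,0,0],
    [0.9,-0.1,0,0.4,0,0,0],
    [0.9,-0.1,0,0.4,0,0,0],
  ],
)

```text
clock: 14.78
tcp_pos: [0.5733, -0.0037, 0.1796]
tool_rot: [[0.978, -0.045, 0.205], [-0.044, -0.999, -0.012], [0.205, 0.002, -0.979]]
contact_force: [-0.9, 0.2, 0.3]
gripper_width: 0.0185
gripper_force: 62.6
```

Emit:
step_arm(
  rows=[
    [0.9,0,0,0.1,0,0,0],
    [0.9,0,0,0.1,0,0,0],
    [0.5,0,0,0.1,0,0,0],
    [0.5,0,0,0.1,0,0,0],
    [0.5,0,0,0.1,0,0,0],
    [0.5,0.7,0,-3,0,0,0],
    [0.5,2,0,-9,0,0,0],
    [0.5,3.5,0,-15.5,0,0,0],
  ],
)

```text
clock: 15.78
tcp_pos: [0.5753, -0.0035, 0.3352]
tool_rot: [[0.978, -0.045, 0.203], [-0.044, -0.999, -0.011], [0.203, 0.002, -0.979]]
contact_force: [1.4, -0.3, 0.3]
gripper_width: 0.0425
gripper_force: 0.0
```

```bash
cat > n3.py <<'E'
from h import *
for f in(1,-1):
    z,y=side(-35,-1,70,f); p,R=pose([.602,-.409,.15],z,y,.165);print(p)
    rel((p-.09*z+[0,0,.14],R),(p-.09*z,R),(p,R))
E
python3 n3.py
```

```text
[ 0.51306739 -0.53600894  0.20643332]
t 15.78 w 0.0425 q [-0.06  0.41  1.93  0.    0.59  1.56] F [ 1.4 -0.3  0.3] gp [ 0.6068 -0.0052  0.1834]
[-7.3, 60.6, -5.7, 0.69, 0.93, -0.79] rows>= 9.8
[-10.2, 60.6, 8.0, 0.69, 0.93, -0.79] rows>= 9.9
[-6.4, 53.5, 12.0, 0.69, 0.93, -0.79] rows>= 8.8
[ 0.51306739 -0.53600894  0.20643332]
t 15.78 w 0.0425 q [-0.06  0.41  1.93  0.    0.59  1.56] F [ 1.4 -0.3  0.3] gp [ 0.6068 -0.0052  0.1834]
[-7.3, 60.6, -5.7, 1.1, -0.81, 1.97] rows>= 12.8
[-10.2, 60.6, 8.0, 1.1, -0.81, 1.97] rows>= 12.8
[-6.4, 53.5, 12.0, 1.1, -0.81, 1.97] rows>= 12.8
```

Emit:
step_arm(
  rows=[
    [0.3,2,0,-6,0,0,0],
    [0.3,2,0,-12,0,0,0],
    [0,-6,60,-13,0.69,0.93,-0.79],
    [0,-6,60,-13,0.69,0.93,-0.79],
    [0,-6,60,-13,0.69,0.93,-0.79],
    [0,-6,60,-13,0.69,0.93,-0.79],
    [0,-6,60,-13,0.69,0.93,-0.79],
    [0,-6,60,-13,0.69,0.93,-0.79],
  ],
)

```text
clock: 16.77
tcp_pos: [0.5304, -0.2292, 0.4493]
tool_rot: [[0.738, 0.451, 0.503], [0.259, -0.876, 0.406], [0.623, -0.169, -0.763]]
contact_force: [0.2, 0.1, -0.7]
gripper_width: 0.0854
gripper_force: 0.0
```

```bash
sed -i 's/(1,-1)/(1,)/' n3.py; python3 n3.py; python3 - <<'E'
s=open('h.py').read()
s=s.replace("x=sx*0+1; z=(-s)*u-c*Z; G=TC+(.09-grip)*u","z=-sx*s*u-c*Z; G=TC-sx*(grip-.09)*u".replace("-sx*s","(-sx)*s"))
open('h.py','w').write(s)
E
grep -n "G=TC" h.py
```

```text
[ 0.51306739 -0.53600894  0.20643332]
t 16.77 w 0.0854 q [-0.68  0.32  1.87  0.86  0.99 -0.03] F [ 0.2  0.1 -0.7] gp [ 0.6083 -0.1663  0.331 ]
[-19.1, 31.2, -13.1, 0.3, 0.48, -0.42] rows>= 6.2
[-27.8, 33.6, -2.4, 0.3, 0.48, -0.42] rows>= 7.0
[-24.4, 30.2, 5.2, 0.3, 0.48, -0.42] rows>= 6.3
42:    z=(-sx)*s*u-c*Z; G=TC-sx*(grip-.09)*u+k*v+Z*(.016+h)
```

Emit:
step_arm(
  rows=[
    [0,-19.1,31.2,-13.1,0.3,0.48,-0.42],
    [0,-19.1,31.2,-13.1,0.3,0.48,-0.42],
    [0,-19.1,31.2,-13.1,0.3,0.48,-0.42],
    [0,-19.1,31.2,-13.1,0.3,0.48,-0.42],
    [0,-19.1,31.2,-13.1,0.3,0.48,-0.42],
    [0,-19.1,31.2,-13.1,0.3,0.48,-0.42],
    [0,-19.1,31.2,-13.1,0.3,0.48,-0.42],
  ],
)

```text
clock: 17.65
tcp_pos: [0.4615, -0.6075, 0.3756]
tool_rot: [[0.206, 0.815, 0.541], [0.282, -0.579, 0.765], [0.937, -0.005, -0.349]]
contact_force: [0.1, 0.7, 0.0]
gripper_width: 0.0858
gripper_force: 0.0
```

```bash
python3 n3.py
```

```text
[ 0.51306739 -0.53600894  0.20643332]
t 17.65 w 0.0858 q [-1.17  0.89  1.19  0.97  1.83 -0.69] F [0.1 0.7 0. ] gp [ 0.5454 -0.4889  0.3215]
[0.3, 0.1, 0.3, 0.0, 0.01, -0.01] rows>= 0.1
[-12.8, 0.2, 5.2, 0.0, 0.01, -0.01] rows>= 2.2
[-12.8, 0.1, 14.2, 0.0, 0.01, -0.01] rows>= 3.1
```

Emit:
step_arm(
  rows=[
    [0,-6.4,0,2.6,0,0,0],
    [0,-12.8,0.1,5.2,0,0,0],
    [0,-12.8,0.1,5.2,0,0,0],
    [0,-12.8,0.1,10,0,0,0],
    [0,-12.8,0.1,14.2,0,0,0],
    [0,-12.8,0.1,14.2,0,0,0],
    [0,-12.8,0.1,14.2,0,0,0],
  ],
)

```text
clock: 18.52
tcp_pos: [0.5147, -0.533, 0.2102]
tool_rot: [[0.202, 0.817, 0.54], [0.285, -0.576, 0.766], [0.937, -0.002, -0.349]]
contact_force: [-0.2, -0.6, 0.3]
gripper_width: 0.0854
gripper_force: 0.0
```

Emit:
step_arm(
  rows=[
    [0.9,0,0,0,0,0,0],
    [0.9,0,0,0,0,0,0],
    [0.9,0,0,0,0,0,0],
    [0.9,0,0,0,0,0,0],
    [0.9,0,0,0,0,0,0],
    [0.9,0,0,0,0,0,0],
    [0.9,0,0,0,0,0,0],
  ],
)

```text
clock: 19.4
tcp_pos: [0.5144, -0.5323, 0.2084]
tool_rot: [[0.204, 0.817, 0.539], [0.283, -0.577, 0.767], [0.937, -0.004, -0.349]]
contact_force: [-1.7, -2.2, 2.8]
gripper_width: 0.0188
gripper_force: 63.1
```

```bash
python3 n3.py; python3 -c "
from h import *
s=ctrl.sense();R=np.array(s['tool_rot']);print(np.round(R.T@Z,3),np.round(s['tcp_pos']+.165*R[:,2],4), s['gripper_force'], np.round(R.T@Z*14,1))"
```

```text
[ 0.51306739 -0.53600894  0.20643332]
t 19.4 w 0.0188 q [-1.07  1.03  1.35  1.    1.6  -0.9 ] F [-1.7 -2.2  2.8] gp [ 0.598  -0.4135  0.1543]
[12.7, 0.1, -14.2, 0.0, 0.01, -0.0] rows>= 3.0
[-0.4, 0.1, -9.3, 0.0, 0.01, -0.0] rows>= 1.5
[-0.3, 0.1, -0.3, 0.0, 0.01, -0.0] rows>= 0.1
[ 0.937 -0.004 -0.349] [ 0.6033 -0.4058  0.1508] 63.051677942276 [13.1 -0.1 -4.9]
```

Emit:
step_arm(
  rows=[
    [0.9,2.8,0,-1.05,0,0,0],
    [0.9,5.6,0,-2.1,0,0,0],
    [0.9,8.4,0,-3.15,0,0,0],
    [0.9,12,0,-4.5,0,0,0],
    [0.9,17,0,-6.4,0,0,0],
    [0.9,17,0,-6.4,0,0,0],
  ],
)

```text
clock: 20.15
tcp_pos: [0.5148, -0.5335, 0.3961]
tool_rot: [[0.2, 0.817, 0.541], [0.289, -0.576, 0.764], [0.936, 0.004, -0.351]]
contact_force: [-0.8, -0.6, -1.8]
gripper_width: 0.0189
gripper_force: 62.9
```

```bash
cat > n2.py <<'E'
from h import *
f=(.951,-.309)
p,R=lay(.065,.18,f,.127,.162); q,_=lay(.065,.008,f,.127,.162);print(p,q)
rel((p,R),(q,R))
E
python3 n2.py
```

```text
[0.73434348 0.0528545  0.35007109] [0.73434348 0.0528545  0.17807109]
t 20.15 w 0.0189 q [-1.07  0.82  1.31  1.02  1.74 -0.69] F [-0.8 -0.6 -1.8] gp [ 0.5987 -0.415   0.3417]
[17.0, -15.9, 58.3, -0.48, -1.39, 1.0] rows>= 10.0
[0.9, -15.9, 64.3, -0.48, -1.39, 1.0] rows>= 10.6
```

Emit:
step_arm(
  rows=[
    [0.9,17,-15.9,58.3,-0.48,-1.39,1.0],
    [0.9,17,-15.9,58.3,-0.48,-1.39,1.0],
    [0.9,17,-15.9,58.3,-0.48,-1.39,1.0],
    [0.9,17,-15.9,58.3,-0.48,-1.39,1.0],
    [0.9,17,-15.9,58.3,-0.48,-1.39,1.0],
    [0.9,17,-15.9,58.3,-0.48,-1.39,1.0],
    [0.9,17,-15.9,58.3,-0.48,-1.39,1.0],
    [0.9,17,-15.9,58.3,-0.48,-1.39,1.0],
  ],
)

```text
clock: 21.15
tcp_pos: [0.6725, -0.1107, 0.3585]
tool_rot: [[0.987, 0.16, -0.007], [0.159, -0.974, 0.162], [0.019, -0.161, -0.987]]
contact_force: [-0.1, 0.5, -0.8]
gripper_width: 0.0185
gripper_force: 62.8
```

```bash
python3 n2.py
```

```text
[0.73434348 0.0528545  0.35007109] [0.73434348 0.0528545  0.17807109]
t 21.15 w 0.0185 q [-0.25  0.58  1.55  0.18  1.07  1.07] F [-0.1  0.5 -0.8] gp [ 0.6714 -0.0856  0.2056]
[8.7, -14.8, 3.4, -0.13, -0.31, 0.24] rows>= 2.8
[8.4, -12.0, 20.4, -0.13, -0.31, 0.24] rows>= 4.0
```

Emit:
step_arm(
  rows=[
    [0.9,8.7,-14.8,3.4,-0.13,-0.31,0.24],
    [0.9,8.7,-14.8,3.4,-0.13,-0.31,0.24],
    [0.9,8.7,-14.8,3.4,-0.13,-0.31,0.24],
    [0.9,8.7,-14.8,3.4,-0.13,-0.31,0.24],
    [0.9,8.5,-12.8,15,-0.13,-0.31,0.24],
    [0.9,8.5,-12.8,15,-0.13,-0.31,0.24],
    [0.9,8.5,-12.8,15,-0.13,-0.31,0.24],
  ],
)

```text
clock: 22.02
tcp_pos: [0.7325, 0.0501, 0.229]
tool_rot: [[0.949, -0.052, -0.31], [-0.05, -0.999, 0.017], [-0.31, -0.001, -0.951]]
contact_force: [0.6, 0.4, 0.0]
gripper_width: 0.0187
gripper_force: 62.7
```

```bash
python3 n2.py
```

```text
[0.73434348 0.0528545  0.35007109] [0.73434348 0.0528545  0.17807109]
t 22.02 w 0.0187 q [0.02 0.86 1.34 0.02 1.26 1.63] F [0.6 0.4 0. ] gp [0.6845 0.0528 0.0816]
[-3.6, -0.3, -11.6, -0.0, 0.0, 0.0] rows>= 1.9
[1.7, -0.3, 4.8, -0.0, 0.0, 0.0] rows>= 0.8
```

Emit:
step_arm(
  rows=[
    [0.9,1.2,-0.3,3.4,0,0,0],
    [0.9,1.6,-0.3,4.6,0,0,0],
    [0.9,1.7,-0.3,4.8,0,0,0],
    [0.9,1.7,-0.3,4.9,0,0,0],
    [0.9,1.7,-0.3,5.0,0,0,0],
    [0.9,1.7,-0.3,5.0,0,0,0],
  ],
)

```text
clock: 22.78
tcp_pos: [0.7358, 0.054, 0.1806]
tool_rot: [[0.952, -0.052, -0.302], [-0.049, -0.999, 0.017], [-0.302, -0.002, -0.953]]
contact_force: [0.1, -0.0, -1.2]
gripper_width: 0.0186
gripper_force: 62.8
```

Emit:
step_arm(
  rows=[
    [0.9,0,0,0.1,0,0,0],
    [0.9,0,0,0.1,0,0,0],
    [0.9,0,0,0.1,0,0,0],
  ],
)

```text
clock: 23.15
tcp_pos: [0.7354, 0.054, 0.179]
tool_rot: [[0.952, -0.052, -0.303], [-0.049, -0.999, 0.017], [-0.303, -0.001, -0.953]]
contact_force: [0.5, 0.4, -0.5]
gripper_width: 0.0186
gripper_force: 62.8
```

Emit:
step_arm(
  rows=[
    [0.9,0,0,0.1,0,0,0],
    [0.9,0.1,0,0.2,0,0,0],
    [0.9,0.1,0,0.25,0,0,0],
    [0.9,0.1,0,0.25,0,0,0],
  ],
)

```text
clock: 23.65
tcp_pos: [0.7357, 0.054, 0.1764]
tool_rot: [[0.952, -0.052, -0.302], [-0.049, -0.999, 0.017], [-0.303, -0.002, -0.953]]
contact_force: [-0.1, -0.0, 1.8]
gripper_width: 0.0186
gripper_force: 63.0
```

Emit:
step_arm(
  rows=[
    [0.9,0,0,0.1,0,0,0],
    [0.7,0,0,0.1,0,0,0],
    [0.5,0,0,0.1,0,0,0],
    [0.5,0,0,0.1,0,0,0],
    [0.5,0,0,0.1,0,0,0],
    [0.5,-1,0,-3,0,0,0],
    [0.5,-3,0,-9,0,0,0],
    [0.5,-5,0,-15,0,0,0],
  ],
)

```text
clock: 24.65
tcp_pos: [0.7332, 0.0539, 0.3343]
tool_rot: [[0.951, -0.052, -0.304], [-0.049, -0.999, 0.017], [-0.304, -0.001, -0.953]]
contact_force: [1.1, 0.9, 0.7]
gripper_width: 0.0425
gripper_force: 0.0
```

```bash
cat > look.py <<'E'
from h import *
# gilt votives / ring centres: white disc tops
import sys
b=ctrl.read_camera("top");h=cv2.cvtColor(b,cv2.COLOR_BGR2HSV)
m=((h[...,1]<75)&(h[...,2]>165)).astype(np.uint8);m[:195]=0;m[250:]=0;m[:,:240]=0;m[:,310:]=0
for c in cv2.findContours(m,0,2)[0]:
    if cv2.contourArea(c)>8: 
        (x,y),r=cv2.minEnclosingCircle(c);print("white",round(x,1),round(y,1),round(r,1),plane("top",(x,y),.044))
E
python3 look.py; python3 -c "
from h import *
b=ctrl.read_camera('top');a=ctrl.read_camera('scene')
x=cv2.resize(a[170:290,180:330],None,fx=2.6,fy=2.6,interpolation=2);y=cv2.resize(b[130:250,160:310],None,fx=2.6,fy=2.6,interpolation=2)
cv2.imwrite('pics/d5.png',np.hstack([x,y]))
rel(down([.446,.0415,.25],0))"
```

```text
white 282.5 222.5 3.5 [ 0.429  -0.0644  0.044 ]
t 24.8 w 0.0429 q [0.03 0.75 1.27 0.03 1.41 1.64] F [-0.7 -0.2 -1. ] gp [0.6884 0.0567 0.1894]
[-29.4, 2.7, 2.1, -0.01, 0.3, -0.05] rows>= 4.7
```

View pics/d5.png

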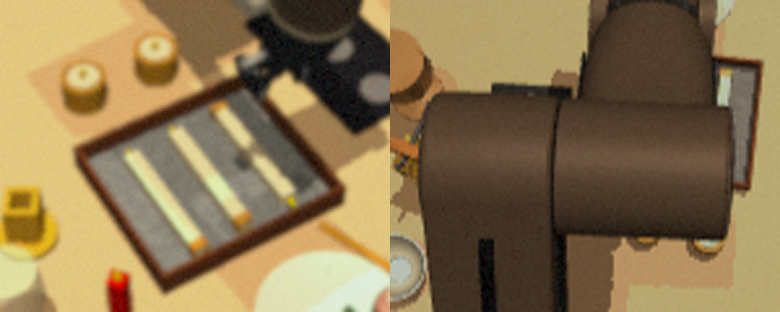

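All three tapers lie flat in the tray (d5 px (165,200), (210,175) and (255,150)), and the votives at d5 (83,77) and (156,46) have not moved. Next, the votives.

Emit:
step_arm(
  rows=[
    [0,-29.4,2.7,2.1,0,0.3,-0.05],
    [0,-29.4,2.7,2.1,0,0.3,-0.05],
    [0,-29.4,2.7,2.1,0,0.3,-0.05],
    [0,-29.4,2.7,2.1,0,0.3,-0.05],
    [0,-29.4,2.7,2.1,0,0.3,-0.05],
    [0,-29.4,2.7,2.1,0,0.3,-0.05],
    [0,-29.4,2.7,2.1,0,0.3,-0.05],
  ],
)

```text
clock: 25.68
tcp_pos: [0.4461, 0.0417, 0.4019]
tool_rot: [[1.0, -0.003, -0.007], [-0.003, -1.0, 0.009], [-0.007, -0.009, -1.0]]
contact_force: [0.8, 0.2, -0.1]
gripper_width: 0.0857
gripper_force: 0.0
```

```bash
python3 - <<'E'
from h import *
B=lambda x,y:((x+.5)/4.7-.5+130,(y+.5)/4.7-.5+140)
D=lambda x,y:((x+.5)/4.4-.5+255,(y+.5)/4.4-.5+95)
print("vase",plane("top",B(70,315),.02),plane("scene",D(440,225),.01),"bowl",plane("top",B(148,437),.05),"hurr",plane("scene",D(505,395),.005))
a=ctrl.read_camera("scene");h=cv2.cvtColor(a,cv2.COLOR_BGR2HSV)
m=((h[...,1]<110)&(h[...,2]>170)).astype(np.uint8);k=np.zeros_like(m);k[175:225,190:265]=1;m*=k
for c in cv2.findContours(m,0,2)[0]:
    if cv2.contourArea(c)>15:
        M=cv2.moments(c);p=(M["m10"]/M["m00"],M["m01"]/M["m00"]);print(p,cv2.contourArea(c),plane("scene",p,.044))
rel(down([.450,.042,.10],0),down([.450,.042,.028],0))
E
```

```text
vase [0.4594 0.5419 0.02  ] [0.4775 0.5411 0.01  ] bowl [0.349  0.4486 0.05  ] hurr [0.6589 0.4504 0.005 ]
(248.92090395480224, 221.72881355932202) 29.5 [ 0.5938 -0.0127  0.044 ]
(211.55311355311355, 199.35897435897434) 45.5 [ 0.445  -0.0631  0.044 ]
(239.49799196787149, 188.4738955823293) 41.5 [0.4539 0.04   0.044 ]
t 25.73 w 0.0854 q [0.02 0.2  2.04 0.01 0.91 1.59] F [-0.4 -0.3  0.7] gp [0.4454 0.0432 0.2467]
[0.5, 0.1, 14.7, -0.01, 0.01, -0.0] rows>= 2.3
[0.5, 0.2, 21.9, -0.01, 0.01, -0.0] rows>= 3.5
```

Emit:
step_arm(
  rows=[
    [0,0.5,0.1,6,-0.01,0.01,0],
    [0,0.6,0.1,12,-0.01,0.01,0],
    [0,0.6,0.1,16,-0.01,0.01,0],
    [0,0.6,0.1,20,-0.01,0.01,0],
    [0,0.6,0.2,21.9,-0.01,0.01,0],
    [0,0.6,0.2,21.9,-0.01,0.01,0],
    [0.6,0.6,0.2,21.9,-0.01,0.01,0],
    [0.6,0.6,0.2,21.9,-0.01,0.01,0],
  ],
)

```text
clock: 26.72
tcp_pos: [0.4508, 0.0417, 0.1839]
tool_rot: [[1.0, -0.003, 0.004], [-0.003, -1.0, -0.001], [0.004, 0.001, -1.0]]
contact_force: [-2.7, -1.2, 14.8]
gripper_width: 0.0557
gripper_force: 60.4
```

Emit:
step_arm(
  rows=[
    [0.6,0,0,0,0,0,0],
    [0.6,0,0,0,0,0,0],
    [0.6,0,0,0,0,0,0],
  ],
)

```text
clock: 27.1
tcp_pos: [0.4507, 0.0417, 0.1839]
tool_rot: [[1.0, -0.003, 0.004], [-0.003, -1.0, -0.001], [0.004, 0.001, -1.0]]
contact_force: [-1.0, -1.3, 8.6]
gripper_width: 0.0555
gripper_force: 63.0
```

```bash
python3 - <<'E'
from h import *
s=ctrl.sense();z0=s["tcp_pos"][2]-.155
print(z0);rel(down([.452,.042,.11+z0],0),down([.555,.256,.11+z0],1),down([.555,.256,.016+z0],1))
E
```

```text
0.028944880329624223
t 27.1 w 0.0555 q [ 0.03  0.59  2.21 -0.    0.33  1.6 ] F [-1.  -1.3  8.6] gp [0.4514 0.0416 0.0289]
[0.2, -0.0, -11.0, 0.0, -0.0, -0.0] rows>= 1.8
[10.4, -21.4, -11.0, 0.0, -0.0, -0.02] rows>= 4.2
[10.4, -21.5, -1.6, 0.0, -0.0, -0.02] rows>= 3.8
```

Emit:
step_arm(
  rows=[
    [0.6,0,0,-5,0,0,0],
    [0.6,0.2,0,-11,0,0,0],
    [0.6,10.4,-21.4,-11,0,0,-0.02],
    [0.6,10.4,-21.4,-11,0,0,-0.02],
    [0.6,10.4,-21.4,-11,0,0,-0.02],
    [0.6,10.4,-21.4,-11,0,0,-0.02],
    [0.6,10.4,-21.4,-11,0,0,-0.02],
    [0.6,10.4,-21.4,-6,0,0,-0.02],
  ],
)

```text
clock: 28.1
tcp_pos: [0.556, 0.2564, 0.2458]
tool_rot: [[1.0, 0.018, 0.009], [0.018, -1.0, 0.002], [0.009, -0.002, -1.0]]
contact_force: [0.9, -0.0, -2.9]
gripper_width: 0.0557
gripper_force: 65.6
```

```bash
python3 - <<'E'
from h import *
z0=.029
rel(down([.555,.256,.016+z0],1),down([.555,.256,.012+z0],1))
E
```

```text
t 28.1 w 0.0557 q [ 0.38  0.62  1.82 -0.    0.7   1.94] F [ 0.9 -0.  -2.9] gp [0.5574 0.2567 0.0908]
[-0.1, 0.0, 4.6, -0.0, -0.01, 0.0] rows>= 0.7
[-0.1, 0.0, 5.0, -0.0, -0.01, 0.0] rows>= 0.8
```

Emit:
step_arm(
  rows=[
    [0.6,-0.1,0,3,0,-0.01,0],
    [0.6,-0.1,0,4.3,0,-0.01,0],
    [0.6,-0.1,0,4.7,0,-0.01,0],
    [0.6,-0.1,0,4.9,0,-0.01,0],
    [0.6,-0.1,0,4.9,0,-0.01,0],
  ],
)

```text
clock: 28.72
tcp_pos: [0.5535, 0.2551, 0.1961]
tool_rot: [[1.0, 0.017, -0.007], [0.017, -1.0, -0.001], [-0.007, 0.001, -1.0]]
contact_force: [-8.8, -5.0, 13.2]
gripper_width: 0.0559
gripper_force: 67.6
```

Emit:
step_arm(
  rows=[
    [0.6,0,0,0.05,0,0,0],
    [0.6,0,0,0.1,0,0,0],
    [0.6,0,0,0.1,0,0,0],
  ],
)

```text
clock: 29.1
tcp_pos: [0.5534, 0.2551, 0.1959]
tool_rot: [[1.0, 0.017, -0.007], [0.017, -1.0, -0.001], [-0.007, 0.001, -1.0]]
contact_force: [-12.8, -7.1, 29.3]
gripper_width: 0.0553
gripper_force: 69.1
```

Emit:
step_arm(
  rows=[
    [0.6,0,0,-0.1,0,0,0],
    [0.3,0,0,-0.1,0,0,0],
    [0,0,0,-0.1,0,0,0],
    [0,0,0,-0.1,0,0,0],
    [0,0,0,-4,0,0,0],
    [0,0,0,-10,0,0,0],
    [0,0,0,-10,0,0,0],
  ],
)

```text
clock: 29.98
tcp_pos: [0.556, 0.2562, 0.2974]
tool_rot: [[1.0, 0.017, -0.001], [0.017, -1.0, 0.002], [-0.001, -0.002, -1.0]]
contact_force: [0.6, 0.6, -0.9]
gripper_width: 0.0852
gripper_force: 0.0
```

```bash
cat > vot.py <<'E'
from h import *
def votives():
    a=ctrl.read_camera("scene");h=cv2.cvtColor(a,cv2.COLOR_BGR2HSV)
    m=((h[...,1]<110)&(h[...,2]>170)).astype(np.uint8);k=np.zeros_like(m);k[150:235,170:350]=1;m*=k
    for c in cv2.findContours(m,0,2)[0]:
        if 25<cv2.contourArea(c)<80:
            M=cv2.moments(c);p=(M["m10"]/M["m00"],M["m01"]/M["m00"]);print(np.round(p,1),cv2.contourArea(c),plane("scene",p,.044),plane("scene",p,.056))
E
python3 - <<'E'
from vot import *
votives()
rel(down([.441,-.062,.14],0),down([.441,-.062,.029],0))
E
```

```text
[232.4 231.1] 39.5 [ 0.5974 -0.0759  0.044 ] [ 0.606  -0.0805  0.056 ]
[211.5 198.9] 75.5 [ 0.443  -0.0623  0.044 ] [ 0.4532 -0.0671  0.056 ]
[308.6 179. ] 39.0 [0.5473 0.2609 0.044 ] [0.5564 0.2527 0.056 ]
t 30.02 w 0.0852 q [0.38 0.55 1.79 0.   0.81 1.93] F [-0.  -0.1 -0.4] gp [0.5546 0.2559 0.1401]
[-12.0, 31.6, 0.0, -0.0, 0.0, 0.02] rows>= 5.4
[-11.9, 31.6, 11.1, -0.0, 0.0, 0.02] rows>= 5.7
```

v2 is at (.441,-.062), and v1 stands on the pad at about (.556,.254).

Emit:
step_arm(
  rows=[
    [0,-12,31.6,0,0,0,0.02],
    [0,-12,31.6,0,0,0,0.02],
    [0,-12,31.6,0,0,0,0.02],
    [0,-12,31.6,0,0,0,0.02],
    [0,-12,31.6,0,0,0,0.02],
    [0,-12,31.6,0,0,0,0.02],
    [0,-12,31.6,2,0,0,0.02],
  ],
)

```text
clock: 30.9
tcp_pos: [0.4392, -0.0643, 0.274]
tool_rot: [[1.0, -0.006, -0.007], [-0.006, -1.0, -0.001], [-0.007, 0.001, -1.0]]
contact_force: [0.8, -0.4, -0.8]
gripper_width: 0.0854
gripper_force: 0.0
```

```bash
python3 - <<'E'
from vot import *
votives()
rel(down([.442,-.062,.029],0))
E
```

```text
[232.5 231.2] 38.5 [ 0.5978 -0.076   0.044 ] [ 0.6063 -0.0807  0.056 ]
[211.4 198.8] 64.0 [ 0.4427 -0.0621  0.044 ] [ 0.4528 -0.067   0.056 ]
[308.4 178.4] 67.0 [0.5445 0.2622 0.044 ] [0.5535 0.254  0.056 ]
t 30.95 w 0.0852 q [-0.21  0.41  2.18 -0.    0.56  1.37] F [-2.2 -0.2 -3.5] gp [ 0.4371 -0.0635  0.1166]
[0.4, -0.1, 8.8, 0.0, 0.01, -0.0] rows>= 1.4
```

Emit:
step_arm(
  rows=[
    [0,0.4,-0.1,5,0,0.01,0],
    [0,0.4,-0.1,8.7,0,0.01,0],
    [0,0.4,-0.1,8.7,0,0.01,0],
    [0.6,0.4,-0.1,8.7,0,0.01,0],
    [0.6,0.4,-0.1,8.7,0,0.01,0],
    [0.6,0.4,-0.1,8.7,0,0.01,0],
    [0.6,0.4,-0.1,8.7,0,0.01,0],
    [0.6,0.4,-0.1,8.7,0,0.01,0],
  ],
)

```text
clock: 31.95
tcp_pos: [0.4436, -0.0616, 0.1888]
tool_rot: [[1.0, -0.003, 0.005], [-0.003, -1.0, -0.001], [0.005, 0.001, -1.0]]
contact_force: [-1.5, 1.6, 8.7]
gripper_width: 0.0555
gripper_force: 61.7
```

```bash
python3 - <<'E'
from h import *
s=ctrl.sense();z0=s["tcp_pos"][2]-.155
print(z0,s["gripper_force"]);rel(down([.442,-.062,.13+z0],0),down([.480,.2535,.13+z0],1),down([.480,.2535,.016+z0],1))
E
```

```text
0.033773039916785735 61.695556640625
t 31.95 w 0.0555 q [-0.21  0.58  2.22 -0.    0.34  1.37] F [-1.5  1.6  8.7] gp [ 0.4443 -0.0618  0.0338]
[-0.1, 0.1, -13.0, 0.0, -0.0, -0.0] rows>= 2.1
[3.6, -31.5, -13.0, 0.0, -0.0, -0.02] rows>= 5.5
[3.6, -31.5, -1.6, 0.0, -0.0, -0.02] rows>= 5.1
```

Emit:
step_arm(
  rows=[
    [0.6,0,0,-5,0,0,0],
    [0.6,0,0,-11,0,0,0],
    [0.6,3.6,-31.5,-13,0,0,-0.02],
    [0.6,3.6,-31.5,-13,0,0,-0.02],
    [0.6,3.6,-31.5,-13,0,0,-0.02],
    [0.6,3.6,-31.5,-13,0,0,-0.02],
    [0.6,3.6,-31.5,-13,0,0,-0.02],
    [0.6,3.6,-31.5,-13,0,0,-0.02],
  ],
)

```text
clock: 32.95
tcp_pos: [0.4798, 0.2572, 0.3188]
tool_rot: [[1.0, 0.021, 0.006], [0.021, -1.0, 0.001], [0.006, -0.001, -1.0]]
contact_force: [-0.9, -1.1, -2.0]
gripper_width: 0.0552
gripper_force: 65.7
```

```bash
python3 - <<'E'
from h import *
z0=.0338
rel(down([.480,.2535,.018+z0],1),down([.480,.2535,.012+z0],1))
E
```

```text
t 32.95 w 0.0552 q [ 0.44  0.44  1.93 -0.    0.77  1.99] F [-0.9 -1.1 -2. ] gp [0.4807 0.2574 0.1638]
[-0.1, 0.4, 11.2, -0.0, -0.01, 0.0] rows>= 1.8
[-0.1, 0.4, 11.8, -0.0, -0.01, 0.0] rows>= 1.9
```

Emit:
step_arm(
  rows=[
    [0.6,-0.1,0.4,5,0,-0.01,0],
    [0.6,-0.1,0.4,10,0,-0.01,0],
    [0.6,-0.1,0.4,11,0,-0.01,0],
    [0.6,-0.1,0.4,11.4,0,-0.01,0],
    [0.6,-0.1,0.4,11.6,0,-0.01,0],
    [0.6,-0.1,0.4,11.6,0,-0.01,0],
  ],
)

```text
clock: 33.7
tcp_pos: [0.4793, 0.2493, 0.202]
tool_rot: [[1.0, 0.017, -0.006], [0.017, -1.0, -0.001], [-0.006, 0.0, -1.0]]
contact_force: [0.3, 0.0, -3.2]
gripper_width: 0.0554
gripper_force: 66.1
```

Emit:
step_arm(
  rows=[
    [0.6,0,0,0.05,0,0,0],
    [0.6,0,0,0.1,0,0,0],
    [0.6,0,0,0.1,0,0,0],
  ],
)

```text
clock: 34.08
tcp_pos: [0.479, 0.2494, 0.2008]
tool_rot: [[1.0, 0.017, -0.007], [0.017, -1.0, -0.001], [-0.007, 0.001, -1.0]]
contact_force: [-3.9, 0.7, 13.5]
gripper_width: 0.0557
gripper_force: 67.8
```

Emit:
step_arm(
  rows=[
    [0.6,0,0,-0.1,0,0,0],
    [0.3,0,0,-0.1,0,0,0],
    [0,0,0,-0.1,0,0,0],
    [0,0,0,-0.1,0,0,0],
    [0,0,0,-4,0,0,0],
    [0,0,0,-10,0,0,0],
    [0,0,0,-16,0,0,0],
    [0,0,0,-20,0,0,0],
  ],
)

```text
clock: 35.08
tcp_pos: [0.4807, 0.2495, 0.4028]
tool_rot: [[1.0, 0.017, -0.005], [0.017, -1.0, -0.0], [-0.005, -0.0, -1.0]]
contact_force: [1.3, 1.3, -0.1]
gripper_width: 0.0853
gripper_force: 0.0
```

```bash
python3 - <<'E'
from vot import *
votives()
B=lambda x,y:((x+.5)/4.7-.5+130,(y+.5)/4.7-.5+140)
D=lambda x,y:((x+.5)/4.4-.5+255,(y+.5)/4.4-.5+95)
print(tri(D(386,112),B(171,220)),tri(D(354,117),B(200,230)),tri(D(419,107),B(140,210)))
a=cv2.imread("pics/scene0.png");b=cv2.imread("pics/top0.png")
for n,im,(x0,y0,x1,y1) in(("scene",a,(330,112,358,128)),("top",b,(155,178,176,194))):
    h=cv2.cvtColor(im,cv2.COLOR_BGR2HSV);m=np.zeros(h.shape[:2],np.uint8)
    m[y0:y1,x0:x1]=((h[...,0]<16)&(h[...,1]>150)&(h[...,2]>110))[y0:y1,x0:x1]
    c=max(cv2.findContours(m,0,2)[0],key=cv2.contourArea);print(n,cv2.minAreaRect(c))
    if n=="top":
        (cx,cy),_,_=cv2.minAreaRect(c); print(plane("top",(cx,cy),.219),plane("top",(cx,cy),.211))
    else: (sx,sy),_,_=cv2.minAreaRect(c); 
print(tri((sx,sy),(cx,cy)),plane("scene",(sx,sy),.211))
rel(down([.516,.410,.33],-16),down([.516,.410,.213],-16))
E
```

```text
[232.4 231.2] 37.5 [ 0.5976 -0.0763  0.044 ] [ 0.6062 -0.0809  0.056 ]
[308.4 178.4] 67.5 [0.5443 0.2621 0.044 ] [0.5534 0.254  0.056 ]
[293.4 166.6] 36.0 [0.4685 0.2542 0.044 ] [0.4783 0.2462 0.056 ]
(array([0.518 , 0.4114, 0.2153]), np.float64(0.0014)) (array([0.5108, 0.3855, 0.2168]), np.float64(0.0009)) (array([0.5252, 0.439 , 0.2131]), np.float64(0.0015))
scene ((342.15997314453125, 120.12000274658203), (5.091169834136963, 14.424979209899902), 81.8698959350586)
top ((165.36207580566406, 186.34481811523438), (13.55575942993164, 5.199469089508057), 21.801406860351562)
[0.517  0.4124 0.219 ] [0.5186 0.4143 0.211 ]
(array([0.5175, 0.4129, 0.2145]), np.float64(0.0013)) [0.5141 0.4155 0.211 ]
t 35.12 w 0.0852 q [0.42 0.33 1.84 0.   0.97 1.97] F [2.7 1.3 6.1] gp [0.4816 0.2503 0.252 ]
[3.7, -16.0, -7.8, -0.0, 0.0, 0.3] rows>= 2.9
[3.7, -15.9, 3.9, -0.0, 0.0, 0.3] rows>= 2.7
```

Emit:
step_arm(
  rows=[
    [0,0,0,-6,0,0,0],
    [0,3.8,-16.2,-7.8,0,0,0.29],
    [0,3.8,-16.2,-7.8,0,0,0.29],
    [0,3.8,-16.2,-7.8,0,0,0.29],
    [0,3.8,-16.2,-7.8,0,0,0.29],
    [0,3.8,-16.2,-7.8,0,0,0.29],
  ],
)

```text
clock: 35.88
tcp_pos: [0.5161, 0.4119, 0.4767]
tool_rot: [[0.963, -0.269, -0.009], [-0.269, -0.963, -0.002], [-0.008, 0.004, -1.0]]
contact_force: [-0.8, -1.6, -0.6]
gripper_width: 0.0853
gripper_force: 0.0
```

```bash
python3 - <<'E'
from h import *
rel(down([.5175,.412,.212],-15))
E
```

```text
t 35.88 w 0.0853 q [0.63 0.44 1.48 0.   1.23 2.47] F [-0.8 -1.6 -0.6] gp [0.5147 0.4116 0.3217]
[0.2, -0.1, 11.0, 0.0, 0.01, -0.01] rows>= 1.8
```

Emit:
step_arm(
  rows=[
    [0,0.2,0,5,0,0.01,0],
    [0,0.2,0,9,0,0.01,0],
    [0,0.2,0,11,0,0.01,0],
    [0,0.2,0,11,0,0.01,0],
    [0.6,0.2,0,11,0,0.01,0],
    [0.6,0.2,0,11,0,0.01,0],
    [0.6,0.2,0,11,0,0.01,0],
    [0.6,0.2,0,11,0,0.01,0],
  ],
)

```text
clock: 36.88
tcp_pos: [0.5179, 0.4116, 0.3693]
tool_rot: [[0.963, -0.269, 0.004], [-0.269, -0.963, -0.002], [0.005, 0.001, -1.0]]
contact_force: [1.1, -1.5, 6.2]
gripper_width: 0.0549
gripper_force: 62.1
```

```bash
python3 - <<'E'
from h import *
s=ctrl.sense();print(s["gripper_width"],s["gripper_force"],s["tcp_pos"])
a=ctrl.read_camera("scene")
x=cv2.resize(a[90:210,270:420],None,fx=5,fy=5,interpolation=2);cv2.imwrite("pics/d6.png",x)
E
```

```text
0.054880472834694695 62.087438106536865 [0.51788749 0.41159153 0.36933019]
```

View pics/d6.png

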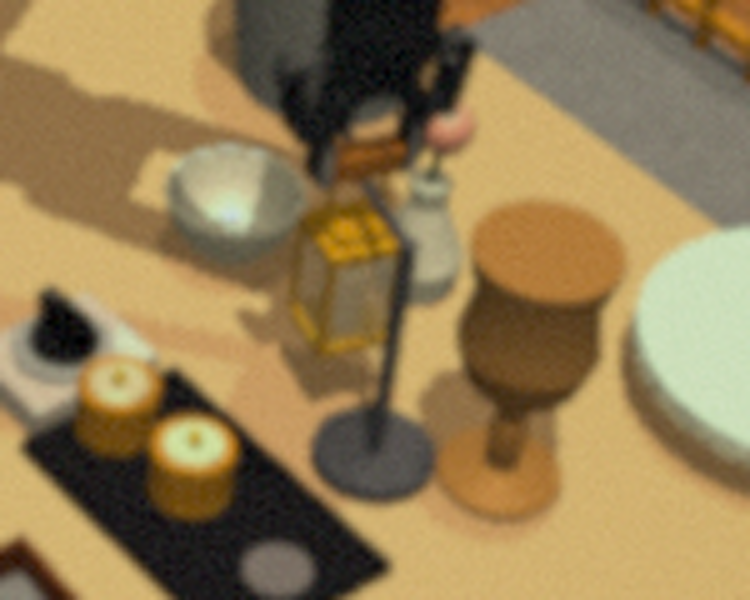

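The gripper holds both ends of the lantern's bar, crop px (370,155), and both votives stand on their discs. I lift clear of the tip, back off the hook, and then raise.

Emit:
step_arm(
  rows=[
    [0.6,0,0,-2,0,0,0],
    [0.6,0,0,-4,0,0,0],
    [0.6,0,0,-4.5,0,0,0],
    [0.6,-4,0,-4.5,0,0,0],
    [0.6,-9,0,-4.5,0,0,0],
    [0.6,-9,0,-9,0,0,0],
    [0.6,-9,0,-14,0,0,0],
    [0.6,-9,0,-19,0,0,0],
  ],
)

```text
clock: 37.92
tcp_pos: [0.4298, 0.4363, 0.5593]
tool_rot: [[0.963, -0.269, 0.002], [-0.269, -0.963, -0.003], [0.003, 0.003, -1.0]]
contact_force: [1.2, 1.2, -2.9]
gripper_width: 0.0542
gripper_force: 84.5
```

```bash
python3 - <<'E'
from h import *
print(ctrl.sense()["gripper_force"])
for a in(-15,1):rel(down([.647,.257,.40],a),down([.647,.257,.180],a))
E
```

```text
84.48222398757935
t 37.92 w 0.0542 q [ 0.74  0.31  1.47 -0.    1.35  2.59] F [ 1.2  1.2 -2.9] gp [0.4302 0.4358 0.4043]
[25.7, 11.4, 0.5, 0.0, -0.0, -0.01] rows>= 4.5
[25.7, 11.4, 22.5, 0.0, -0.0, -0.01] rows>= 5.8
t 37.92 w 0.0542 q [ 0.74  0.31  1.47 -0.    1.35  2.59] F [ 1.2  1.2 -2.9] gp [0.4302 0.4358 0.4043]
[25.7, 11.4, 0.5, 0.0, -0.0, -0.29] rows>= 4.5
[25.7, 11.4, 22.5, 0.0, -0.0, -0.29] rows>= 5.8
```

Emit:
step_arm(
  rows=[
    [0.6,25.7,11.4,0,0,0,-0.29],
    [0.6,25.7,11.4,0,0,0,-0.29],
    [0.6,25.7,11.4,0,0,0,-0.29],
    [0.6,25.7,11.4,0,0,0,-0.29],
    [0.6,25.7,11.4,0,0,0,-0.29],
    [0.6,25.7,11.4,0,0,0,-0.29],
    [0.6,25.7,11.4,0,0,0,-0.29],
  ],
)

```text
clock: 38.8
tcp_pos: [0.6468, 0.2576, 0.5586]
tool_rot: [[1.0, 0.017, 0.002], [0.017, -1.0, -0.003], [0.002, 0.003, -1.0]]
contact_force: [0.2, -0.2, -2.4]
gripper_width: 0.054
gripper_force: 84.6
```

```bash
python3 - <<'E'
from h import *
rel(down([.647,.257,.180],1))
E
```

```text
t 38.8 w 0.054 q [ 0.34  0.45  1.27 -0.    1.42  1.89] F [ 0.2 -0.2 -2.4] gp [0.6471 0.2571 0.4036]
[-0.0, -0.0, 22.4, 0.0, -0.0, -0.0] rows>= 3.6
```

Emit:
step_arm(
  rows=[
    [0.6,0,0,6,0,0,0],
    [0.6,0,0,12,0,0,0],
    [0.6,0,0,17,0,0,0],
    [0.6,0,0,20,0,0,0],
    [0.6,0,0,22,0,0,0],
    [0.6,0,0,22.8,0,0,0],
    [0.6,0,0,23.2,0,0,0],
    [0.6,0,0,23.2,0,0,0],
  ],
)

```text
clock: 39.8
tcp_pos: [0.6488, 0.2572, 0.3301]
tool_rot: [[1.0, 0.018, 0.008], [0.018, -1.0, -0.002], [0.008, 0.002, -1.0]]
contact_force: [-2.6, -0.6, 18.8]
gripper_width: 0.054
gripper_force: 86.8
```

Emit:
step_arm(
  rows=[
    [0.6,0,0,0.1,0,0,0],
    [0.6,0,0,0.2,0,0,0],
    [0.6,0,0,0.2,0,0,0],
  ],
)

```text
clock: 40.17
tcp_pos: [0.6494, 0.2573, 0.3299]
tool_rot: [[1.0, 0.018, 0.011], [0.018, -1.0, -0.001], [0.011, 0.002, -1.0]]
contact_force: [-2.9, -2.8, 34.5]
gripper_width: 0.0539
gripper_force: 88.5
```

Emit:
step_arm(
  rows=[
    [0.6,0,0,-0.2,0,0,0],
    [0.6,0,0,-0.35,0,0,0],
    [0.3,0,0,-0.35,0,0,0],
    [0,0,0,-0.35,0,0,0],
    [0,0,0,-0.35,0,0,0],
    [0,0,0,-3,0,0,0],
    [0,0,0,-9,0,0,0],
    [0,0,0,-12,0,0,0],
  ],
)

```text
clock: 41.18
tcp_pos: [0.6478, 0.2572, 0.4475]
tool_rot: [[1.0, 0.017, 0.005], [0.017, -1.0, -0.003], [0.005, 0.003, -1.0]]
contact_force: [0.5, 0.4, -0.3]
gripper_width: 0.0856
gripper_force: 0.0
```

```bash
python3 - <<'E'
from vot import *
votives()
for a in(1,):rel(down([.4015,.2505,.20],a),down([.4015,.2505,.067],a))
b=cv2.imread("pics/top0.png")
g=cv2.cvtColor(b,cv2.COLOR_BGR2GRAY);print(g[214:236,200:218])
E
```

```text
[232.5 231.2] 37.0 [ 0.5976 -0.0759  0.044 ] [ 0.6061 -0.0806  0.056 ]
[345.9 214.9] 34.5 [0.7431 0.2607 0.044 ] [0.7501 0.2526 0.056 ]
[307.8 177.5] 35.5 [0.5402 0.2631 0.044 ] [0.5493 0.2549 0.056 ]
[293.3 166.2] 60.5 [0.4669 0.2552 0.044 ] [0.4767 0.2471 0.056 ]
t 41.23 w 0.0857 q [ 0.34  0.51  1.43 -0.    1.2   1.89] F [ 1.4 -0.2  4.8] gp [0.6496 0.2572 0.2958]
[-24.8, 0.2, 9.4, 0.0, -0.01, 0.0] rows>= 4.2
[-24.9, 0.2, 22.7, 0.0, -0.01, 0.0] rows>= 5.4
[[124 120 120 118 124 120 117 121  99  96  99  97  88  74  68  58  55  54]
 [187 184 188 189 190 186 176 175 158 160 156 154 150 139 137 131 124 126]
 [189 186 188 186 182 182 168 162 179 180 176 174 179 183 185 187 187 188]
 [188 188 186 185 170 182 167 146 152 150 162 182 183 180 175 175 189 188]
 [189 187 184 179 179 153 108  33  42  44  84 153 172 183 184 157 168 189]
 [187 180 178 176 157  80  21  31  47  44  19  60 123 162 186 185 136 188]
 [189 172 180 162  82  45  19  39  47  36  20  46  57  91 175 188 167 175]
 [182 170 175 112  44  44  10  36  53  33  17  51  51  56 121 187 186 157]
 [158 180 176  50  42  41  17  37  49  
[... 311 characters left out ...]
 50  52  97 187 184 155]
 [156 166 180 117  55  47  43 104  61   2  31  55  51  76 157 184 176 164]
 [185 142 180 178 124  54  29  64  55   1  36  47  61 138 185 184 149 162]
 [186 157 169 181 176  86  58  53  23  36  56 116 130 185 186 173 148 189]
 [186 186 161 174 177 115 101 102  82 125 123 182 185 184 169 156 188 185]
 [188 188 185 168 166 133 146 146 149 185 187 186 172 168 155 188 186 186]
 [189 187 188 187 156 168 163 161 163 169 168 175 159 150 186 186 188 187]
 [158 156 160 160 161 162 115 119 123 139 141 164 186 184 187 188 188 189]
 [ 86  88  89  92  98 105 111 117 121 126 152 153 156 152 160 156 159 157]
 [135 132 131 110 107  99 102  98 100 103 101  93  95  97  96  81  82  83]]
```

Emit:
step_arm(
  rows=[
    [0,-12,0,0,0,0,-0.7],
    [0,-12,0,0,0,0,-0.7],
    [0,-12,0,0,0,0,-0.7],
    [0,-24.8,0.2,4,0,0,-1.5],
    [0,-24.8,0.2,4,0,0,-1.5],
    [0,-24.8,0.2,4,0,0,-1.5],
    [0,-24.8,0.2,4,0,0,-1.5],
    [0,-24.8,0.2,4,0,0,-1.5],
  ],
)

```text
clock: 42.22
tcp_pos: [0.3993, 0.2507, 0.4038]
tool_rot: [[0.047, 0.999, 0.002], [0.999, -0.047, -0.004], [-0.004, 0.002, -1.0]]
contact_force: [-0.6, 0.1, 0.1]
gripper_width: 0.0854
gripper_force: 0.0
```

Emit:
step_arm(
  rows=[
    [0,0,0,0,0,0,-1.5],
    [0,0,0,0,0,0,-1.5],
    [0,0,0,0,0,0,-1.5],
    [0,0,0,0,0,0,-1.5],
    [0,0,0,0,0,0,-1.5],
    [0,0,0,0,0,0,-1.5],
    [0,0,0,0,0,0,-1.5],
    [0,0,0,0,0,0,-1.5],
  ],
)

```text
clock: 43.22
tcp_pos: [0.3996, 0.2506, 0.4037]
tool_rot: [[-0.993, 0.118, 0.002], [0.118, 0.993, -0.004], [-0.002, -0.004, -1.0]]
contact_force: [-0.4, -0.2, -0.2]
gripper_width: 0.0856
gripper_force: 0.0
```

```bash
python3 - <<'E'
from h import *
print(plane("top",(208.3,218),.074),plane("top",(207.5,229),.074))
rel(down([.402,.251,.16],180),down([.402,.251,.067],180))
a=ctrl.read_camera("scene");b=ctrl.read_camera("top")
x=cv2.resize(a[120:280,200:370],None,fx=3,fy=3,interpolation=2);y=cv2.resize(b[120:280,165:265],None,fx=2.8,fy=3,interpolation=2)
cv2.imwrite("pics/d7.png",np.hstack([x,y]))
E
```

```text
[0.4223 0.2509 0.074 ] [0.3757 0.2499 0.074 ]
t 43.23 w 0.0856 q [ 0.5   0.23  1.99 -0.01  0.92 -0.95] F [-0.4 -0.2 -0.2] gp [0.3999 0.25   0.2487]
[-0.2, 0.1, 8.9, -0.0, 0.0, -0.12] rows>= 1.4
[-0.2, 0.1, 18.2, -0.0, 0.0, -0.12] rows>= 2.9
```

View pics/d7.png

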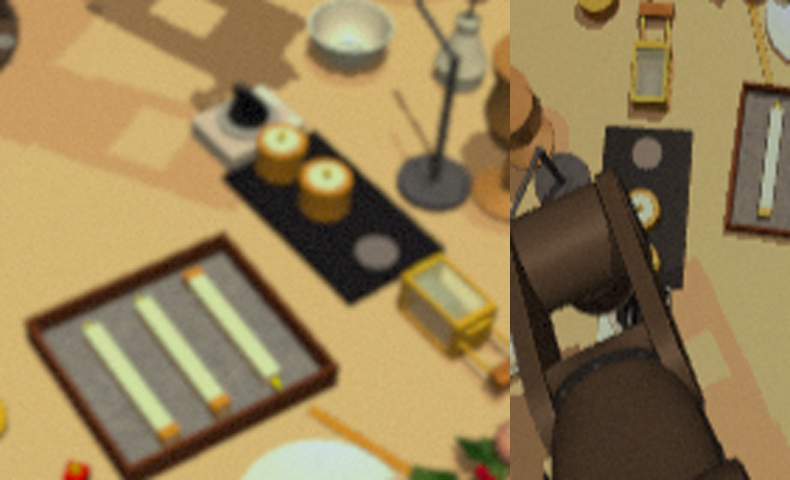

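d7 shows the three tapers in the tray and both votives on the pad, but the lantern has toppled over. It lies on the table past the pad's +x end: body at top px about (215,144), bar at (217,123), scene (345,222). The dial is still untouched, so I pick the lantern up by its body and stand it up first. I measure how it lies.

```bash
python3 - <<'E'
from h import *
f=lambda x,y:((x-510+.5)/2.8-.5+165,(y+.5)/3-.5+120)
g=lambda x,y:((x+.5)/3-.5+200,(y+.5)/3-.5+120)
print("top-face corners via top z.056",[plane("top",f(*p),.056) for p in((631,105),(667,104),(638,44),(671,44))])
print("bar top",[plane("top",f(*p),.038) for p in((640,8),(674,10))])
print("via scene z.056",[plane("scene",g(*p),.056) for p in((402,285),(437,258),(495,305),(458,335))])
print("bar scene",plane("scene",g(500,368),.038))
print("pad far corners scene",[plane("scene",g(*p),.012) for p in((440,245),(352,303))])
for n in("scene","top"):
    im=ctrl.read_camera(n);h=cv2.cvtColor(im,cv2.COLOR_BGR2HSV)
    x0,y0,x1,y1=(328,200,375,255) if n=="scene" else (203,118,230,160)
    m=np.zeros(h.shape[:2],np.uint8);m[y0:y1,x0:x1]=((h[...,0]>18)&(h[...,0]<32)&(h[...,1]>150))[y0:y1,x0:x1]
    c=np.argwhere(m)[:,::-1].astype(np.float32);print(n,len(c),cv2.minAreaRect(c))
E
```

```text
top-face corners via top z.056 [array([0.7042, 0.2819, 0.056 ]), array([0.7097, 0.2256, 0.056 ]), array([0.7987, 0.2799, 0.056 ]), array([0.8024, 0.2275, 0.056 ])]
bar top [array([0.8619, 0.2847, 0.038 ]), array([0.8626, 0.2296, 0.038 ])]
via scene z.056 [array([0.7275, 0.2209, 0.056 ]), array([0.7191, 0.2771, 0.056 ]), array([0.8041, 0.2847, 0.056 ]), array([0.8125, 0.2254, 0.056 ])]
bar scene [0.8606 0.2445 0.038 ]
pad far corners scene [array([0.679 , 0.3235, 0.012 ]), array([0.6902, 0.1877, 0.012 ])]
scene 403 ((351.5000305175781, 224.50003051757812), (46.66904067993164, 24.041629791259766), 45.0)
top 131 ((215.4268341064453, 140.65853881835938), (14.024805068969727, 30.36867332458496), 6.34019136428833)
```

Emit:
step_arm(
  rows=[
    [0,-10,0,-4,0,0,1.45],
    [0,-20,0,-4,0,0,1.45],
    [0,-30,0,-4,0,0,1.45],
    [0,-40,0,-4,0,0,1.45],
    [0,-40,0,-4,0,0,1.45],
    [0,-40,0,-4,0,0,1.45],
    [0,-40,0,-4,0,0,1.45],
    [0,-40,0,-4,0,0,1.45],
  ],
)

```text
clock: 44.42
tcp_pos: [0.7984, 0.2003, 0.443]
tool_rot: [[0.015, 1.0, 0.001], [1.0, -0.015, -0.004], [-0.004, 0.001, -1.0]]
contact_force: [-0.6, 0.6, 0.5]
gripper_width: 0.0852
gripper_force: 0.0
```

```bash
cat > n4.py <<'E'
from h import *
a=np.radians(1);U=np.array([np.cos(a),np.sin(a),0]);V=np.array([-U[1],U[0],0])
t=np.radians(20);z=-np.sin(t)*U-np.cos(t)*Z
p,R=pose([.782,.254,.032],z,-V); print(p)
rel((p+[0,0,.12],R),(p,R))
E
python3 n4.py
```

```text
[0.83500505 0.25492521 0.17765236]
t 44.42 w 0.0852 q [ 0.21  0.72  1.06 -0.    1.36  0.23] F [-0.6  0.6  0.5] gp [0.7986 0.1997 0.288 ]
[5.6, 3.6, 14.5, 0.27, -0.27, 1.52] rows>= 8.4
[5.6, 3.5, 26.5, 0.27, -0.27, 1.52] rows>= 8.4
```

Emit:
step_arm(
  rows=[
    [0,5.6,3.6,8,0.27,-0.27,1.52],
    [0,5.6,3.6,8,0.27,-0.27,1.52],
    [0,5.6,3.6,8,0.27,-0.27,1.52],
    [0,5.6,3.6,8,0.27,-0.27,1.52],
    [0,5.6,3.6,8,0.27,-0.27,1.52],
    [0,5.6,3.6,8,0.27,-0.27,1.52],
    [0,5.6,3.6,14.5,0.27,-0.27,1.52],
    [0,5.6,3.6,14.5,0.27,-0.27,1.52],
  ],
)

```text
clock: 45.42
tcp_pos: [0.8315, 0.2563, 0.2931]
tool_rot: [[0.939, 0.085, -0.334], [0.082, -0.996, -0.02], [-0.335, -0.008, -0.942]]
contact_force: [-0.3, -0.2, 0.1]
gripper_width: 0.0852
gripper_force: 0.0
```

```bash
python3 n4.py
```

```text
[0.83500505 0.25492521 0.17765236]
t 45.42 w 0.0852 q [0.25 1.03 0.8  0.06 1.65 1.73] F [-0.3 -0.2  0.1] gp [0.7797 0.2531 0.147 ]
[0.2, 0.2, -0.5, 0.01, -0.01, 0.07] rows>= 0.4
[4.2, 0.3, 10.8, 0.01, -0.01, 0.07] rows>= 1.8
```

Emit:
step_arm(
  rows=[
    [0,0.5,0.2,1,0.01,-0.01,0.07],
    [0,2,0.3,5,0.01,-0.01,0.07],
    [0,3.6,0.3,9,0.01,-0.01,0.07],
    [0,4.2,0.3,10.8,0.01,-0.01,0.07],
    [0,4.2,0.3,10.8,0.01,-0.01,0.07],
  ],
)

```text
clock: 46.05
tcp_pos: [0.8371, 0.2554, 0.1824]
tool_rot: [[0.941, 0.024, -0.338], [0.022, -1.0, -0.01], [-0.338, 0.002, -0.941]]
contact_force: [-0.4, 0.3, -0.2]
gripper_width: 0.0853
gripper_force: 0.0
```

Emit:
step_arm(
  rows=[
    [0.6,0,0,0,0,0,0],
    [0.6,0,0,0,0,0,0],
    [0.6,0,0,0,0,0,0],
    [0.6,0,0,0,0,0,0],
    [0.6,0,0,0,0,0,0],
  ],
)

```text
clock: 46.68
tcp_pos: [0.8384, 0.2559, 0.1869]
tool_rot: [[0.943, 0.025, -0.332], [0.024, -1.0, -0.009], [-0.332, 0.0, -0.943]]
contact_force: [0.7, 1.7, 7.5]
gripper_width: 0.0548
gripper_force: 62.8
```

```bash
python3 n4.py; python3 -c "
from h import *
R=np.array(ctrl.sense()['tool_rot']);print(np.round(R,3).tolist(),np.round(R.T@[1,.017,0],3),np.round(R.T@Z*18,1))"
```

```text
[0.83500505 0.25492521 0.17765236]
t 46.67 w 0.0548 q [0.25 1.13 0.83 0.07 1.51 1.77] F [0.7 1.7 7.5] gp [0.787  0.2545 0.0407]
[-4.0, 0.1, -10.3, 0.0, -0.01, 0.01] rows>= 1.8
[-0.0, 0.1, 1.0, 0.0, -0.01, 0.01] rows>= 0.2
[[0.943, 0.025, -0.332], [0.024, -1.0, -0.009], [-0.332, 0.0, -0.943]] [ 0.943  0.008 -0.332] [ -6.   0. -17.]
```

Emit:
step_arm(
  rows=[
    [0.6,-0.5,0,-1.5,0,0,0],
    [0.6,-2,0,-5.5,0,0,0],
    [0.6,-4,0,-11,0,0,0],
    [0.6,-6,0,-17,0,0,0],
    [0.6,-6,0,-17,0,0,0],
  ],
)

```text
clock: 47.3
tcp_pos: [0.8389, 0.2558, 0.3734]
tool_rot: [[0.945, 0.026, -0.325], [0.025, -1.0, -0.007], [-0.325, -0.001, -0.946]]
contact_force: [0.9, -0.3, -3.6]
gripper_width: 0.0548
gripper_force: 64.2
```

```bash
cat > n5.py <<'E'
from h import *
z,y=side(10,-1,70.6); hd=np.array([z[0],z[1],0]);hd/=np.linalg.norm(hd)
gp=np.array([.643,.257,.087])-.013*hd
p,R=pose(gp,z,y);print(p,ctrl.sense()["gripper_width"])
rel((p+[0,0,.14],R),(p+[0,0,.012],R),(p,R))
# lantern colours seen by scene camera: orange bar / gilt body extents
a=ctrl.read_camera("scene");h=cv2.cvtColor(a,cv2.COLOR_BGR2HSV)
E
python3 n5.py
```

```text
[0.67064471 0.10021909 0.13848498] 0.054787230718060416
t 47.3 w 0.0548 q [0.25 0.99 0.69 0.07 1.78 1.79] F [ 0.9 -0.3 -3.6] gp [0.7885 0.2547 0.2269]
[-13.2, 15.1, 14.6, 0.81, 1.13, -1.68] rows>= 11.7
[-9.0, 15.2, 26.7, 0.81, 1.13, -1.68] rows>= 11.7
[-8.7, 15.2, 27.8, 0.81, 1.13, -1.68] rows>= 11.7
```

Emit:
step_arm(
  rows=[
    [0.6,-13.2,15.1,12,0.81,1.13,-1.68],
    [0.6,-13.2,15.1,12,0.81,1.13,-1.68],
    [0.6,-13.2,15.1,12,0.81,1.13,-1.68],
    [0.6,-13.2,15.1,12,0.81,1.13,-1.68],
    [0.6,-13.2,15.1,12,0.81,1.13,-1.68],
    [0.6,-13.2,15.1,12,0.81,1.13,-1.68],
    [0.6,-13.2,15.1,12,0.81,1.13,-1.68],
    [0.6,-13.2,15.1,12,0.81,1.13,-1.68],
  ],
)

```text
clock: 48.35
tcp_pos: [0.6766, 0.1001, 0.295]
tool_rot: [[0.551, 0.835, 0.012], [0.618, -0.417, 0.667], [0.561, -0.36, -0.745]]
contact_force: [-0.6, 0.2, -4.3]
gripper_width: 0.0548
gripper_force: 64.4
```

```bash
python3 n5.py
```

```text
[0.67064471 0.10021909 0.13848498] 0.05475842300447966
t 48.35 w 0.0548 q [-0.09  0.69  1.66  0.87  1.06 -0.05] F [-0.6  0.2 -4.3] gp [0.6784 0.2035 0.1795]
[-1.2, 0.1, 1.2, 0.3, 0.44, -0.66] rows>= 4.6
[-8.4, 4.7, 10.8, 0.3, 0.44, -0.66] rows>= 4.6
[-9.1, 5.1, 11.7, 0.3, 0.44, -0.66] rows>= 4.6
```

Emit:
step_arm(
  rows=[
    [0.6,-1.2,0.1,1.2,0.3,0.44,-0.66],
    [0.6,-1.2,0.1,1.2,0.3,0.44,-0.66],
    [0.6,-1.2,0.1,1.2,0.3,0.44,-0.66],
    [0.6,-1.2,0.1,1.2,0.3,0.44,-0.66],
    [0.6,-1.2,0.1,1.2,0.3,0.44,-0.66],
    [0.6,-1.2,0.1,1.2,0.3,0.44,-0.66],
    [0.6,-1.2,0.1,1.2,0.3,0.44,-0.66],
  ],
)

```text
clock: 49.28
tcp_pos: [0.6715, 0.1007, 0.2792]
tool_rot: [[-0.047, 0.986, -0.161], [0.337, 0.167, 0.927], [0.94, -0.011, -0.34]]
contact_force: [0.0, -0.2, -1.8]
gripper_width: 0.0547
gripper_force: 64.6
```

```bash
python3 n5.py; cat > lan.py <<'E'
from h import *
def blobs(base):
    "predict lantern feature pixels for base centre, and list orange/gilt blobs in scene near there"
    P=np.array(base)+[[0,0,0],[0,0,.098],[0,0,.151]]
    print("pred base/roof/bar",np.round(proj("scene",P),1).tolist(),"top",np.round(proj("top",P),1).tolist())
    for n in("scene","top"):
        im=ctrl.read_camera(n);h=cv2.cvtColor(im,cv2.COLOR_BGR2HSV);c0=proj(n,P)[1]
        k=np.zeros(h.shape[:2],np.uint8);cv2.circle(k,tuple(int(v) for v in c0),32,1,-1)
        for nm,m in(("orange",(h[...,0]<16)&(h[...,1]>150)&(h[...,2]>100)),("gilt",(h[...,0]>17)&(h[...,0]<32)&(h[...,1]>160))):
            m=(m*k).astype(np.uint8)
            for c in cv2.findContours(m,0,2)[0]:
                if cv2.contourArea(c)>12:
                    r=cv2.minAreaRect(c);print(n,nm,np.round(r[0],1),np.round(r[1],1),round(r[2]),cv2.boundingRect(c))
E
python3 -c "
from lan import *
blobs([.643,.257,.16])"
```

```text
[0.67064471 0.10021909 0.13848498] 0.05474620154050661
t 49.27 w 0.0547 q [-0.16  0.85  1.6   1.1   1.5  -0.91] F [ 0.  -0.2 -1.8] gp [0.6466 0.2444 0.2266]
[-0.1, -0.1, -0.0, 0.0, 0.01, -0.01] rows>= 0.1
[-12.1, 0.0, 4.3, 0.0, 0.01, -0.01] rows>= 2.1
[-13.2, 0.1, 4.7, 0.0, 0.01, -0.01] rows>= 2.3
pred base/roof/bar [[328.9, 171.2], [332.2, 147.8], [334.0, 134.1]] top [[209.4, 162.2], [206.5, 155.5], [204.7, 151.6]]
scene orange [335.7 136.7] [18.   5.4] 37 (328, 131, 16, 14)
scene gilt [331.4 154.4] [21.8 16.9] 30 (319, 145, 26, 17)
top orange [205.  150.5] [13.  4.] 90 (203, 144, 5, 14)
top gilt [207.5 157. ] [14. 13.] 90 (201, 150, 14, 15)
```

```bash
python3 -c "
from h import *
print(tri((335.7,136.7),(205,150.5)))
for n,ps in(('scene',[(319,161.5),(332,162)]),): pass
im=ctrl.read_camera('scene');h=cv2.cvtColor(im,cv2.COLOR_BGR2HSV)
m=((h[...,0]>15)&(h[...,0]<35)&(h[...,1]>140)&(h[...,2]>60))
for y in range(128,186,2): print(y,''.join('#' if v else ('o' if h[y,x,0]<14 and h[y,x,1]>140 else '.') for x,v in zip(range(300,360),m[y,300:360])))
"
```

```text
(array([0.6494, 0.2579, 0.3051]), np.float64(0.0014))
128 ............................................................
130 ...............................##...........................
132 ................................##.#........................
134 .....................................##.....................
136 ........................................##..................
138 ............................#....##....#...##...............
140 ...........................###..##.o...##...................
142 ............................#......#........................
144 ...........................##.###.....#.##..................
146 ...........................#########...#....................
148 ........................################....................
150 ......................###################...................
152 ....................#########################...............
154 ...................##########################...............
156 ..................###..######################...............
158 ...................##.....##################................
160 ............................########......##................
162 ...............................#..........#.................
164 ........................................###.................
166 ........................................##..................
168 ........................................##..................
170 ........................................##..................
172 .....................................####...................
174 ..............o....####............#####....................
176 ...............##...######.......####.......................
178 ...............##......####...#####........................#
180 ...............###.........#####..........................##
182 ....#........####........................................###
184 ..###############........................................###
```

The bar triangulates to (.649,.258,.305), so the lantern hangs upright in the hand. I lower it onto the outer disc.

Emit:
step_arm(
  rows=[
    [0.6,-4,-0.4,1.5,0,0.01,-0.01],
    [0.6,-8,-0.4,2.9,0,0.01,-0.01],
    [0.6,-11,-0.4,4,0,0.01,-0.01],
    [0.6,-12.1,-0.4,4.4,0,0.01,-0.01],
    [0.6,-12.6,-0.4,4.6,0,0.01,-0.01],
    [0.6,-12.6,-0.4,4.6,0,0.01,-0.01],
  ],
)

```text
clock: 50.22
tcp_pos: [0.667, 0.1004, 0.1463]
tool_rot: [[-0.059, 0.985, -0.161], [0.323, 0.172, 0.931], [0.945, 0.003, -0.328]]
contact_force: [0.4, -0.2, -2.0]
gripper_width: 0.0547
gripper_force: 64.5
```

```bash
python3 n5.py
```

```text
[0.67064471 0.10021909 0.13848498] 0.05467415176167687
t 50.23 w 0.0547 q [-0.16  1.05  1.59  1.12  1.43 -1.09] F [ 0.4 -0.2 -2. ] gp [0.642  0.2447 0.0954]
[12.5, 0.4, -4.4, 0.0, -0.0, 0.0] rows>= 2.1
[0.4, 0.4, -0.2, 0.0, -0.0, 0.0] rows>= 0.1
[-0.8, 0.4, 0.2, 0.0, -0.0, 0.0] rows>= 0.1
```

Emit:
step_arm(
  rows=[
    [0.6,-0.3,0,0.1,0,0,0],
    [0.6,-0.5,0,0.18,0,0,0],
    [0.6,-0.6,0,0.2,0,0,0],
    [0.6,-0.7,0,0.25,0,0,0],
    [0.6,-0.7,0,0.25,0,0,0],
  ],
)

```text
clock: 50.9
tcp_pos: [0.6668, 0.1004, 0.1387]
tool_rot: [[-0.059, 0.985, -0.162], [0.322, 0.172, 0.931], [0.945, 0.003, -0.327]]
contact_force: [-1.8, -3.0, 5.5]
gripper_width: 0.0547
gripper_force: 64.7
```

Emit:
step_arm(
  rows=[
    [0.6,-0.1,0,0.03,0,0,0],
    [0.6,-0.2,0,0.07,0,0,0],
    [0.6,-0.2,0,0.07,0,0,0],
  ],
)

```text
clock: 51.28
tcp_pos: [0.6668, 0.1003, 0.1381]
tool_rot: [[-0.059, 0.985, -0.162], [0.319, 0.172, 0.932], [0.946, 0.004, -0.324]]
contact_force: [-6.1, -6.9, 22.2]
gripper_width: 0.0547
gripper_force: 64.7
```

Emit:
step_arm(
  rows=[
    [0.6,0.12,0,-0.04,0,0,0],
    [0.35,0.12,0,-0.04,0,0,0],
    [0.33,0.12,0,-0.04,0,0,0],
    [0.3,0.12,0,-0.04,0,0,0],
    [0.25,0.12,0,-0.04,0,0,0],
    [0.2,0.12,0,-0.04,0,0,0],
    [0.2,0.12,0,-0.04,0,0,0],
  ],
)

```text
clock: 52.15
tcp_pos: [0.6667, 0.1005, 0.1371]
tool_rot: [[-0.058, 0.985, -0.161], [0.323, 0.172, 0.931], [0.945, 0.002, -0.328]]
contact_force: [-0.1, -0.6, 0.7]
gripper_width: 0.0677
gripper_force: 0.0
```

```bash
python3 -c "
from lan import *
blobs([.643,.257,.012]);rel()"
```

```text
pred base/roof/bar [[324.4, 202.9], [327.4, 182.4], [329.0, 170.6]] top [[213.3, 170.9], [210.8, 165.3], [209.3, 162.0]]
scene orange [328.  169.5] [15.7  7.2] 27 (321, 164, 15, 12)
scene gilt [325.2 185.6] [21.5 17.9] 27 (312, 176, 26, 18)
scene gilt [300.4 173.2] [ 8.  16.1] 27 (296, 165, 10, 16)
top orange [209.6 163.1] [12.   4.3] 83 (207, 157, 6, 13)
top gilt [211.  169.5] [12. 19.] 0 (205, 160, 13, 20)
t 52.25 w 0.0685 q [-0.16  1.06  1.59  1.12  1.43 -1.1 ] F [-0.6  0.6 -0.5] gp [0.6417 0.2448 0.0862]
```

The lantern stands: its bar is within about 1 px of the prediction in both views. I retract.

Emit:
step_arm(
  rows=[
    [0.2,0,0,-1.5,0,0,0],
    [0.2,0,0,-3.5,0,0,0],
    [0.2,0,0,-6,0,0,0],
    [0.2,0,0,-9,0,0,0],
    [0.2,3,0,-13,0,0,0],
    [0.2,8,0,-15,0,0,0],
    [0,14,0,-17,0,0,0],
    [0,20,0,-19,0,0,0],
  ],
)

```text
clock: 53.25
tcp_pos: [0.6855, -0.0137, 0.3895]
tool_rot: [[-0.058, 0.985, -0.16], [0.324, 0.17, 0.931], [0.944, 0.002, -0.329]]
contact_force: [2.0, 0.0, 0.1]
gripper_width: 0.0852
gripper_force: 0.0
```

```bash
python3 -c "
from lan import *
from vot import votives
blobs([.643,.257,.012]);votives()
rel(down([.40,.2505,.24],180),down([.40,.2505,.24],1))"
```

```text
pred base/roof/bar [[324.4, 202.9], [327.4, 182.4], [329.0, 170.6]] top [[213.3, 170.9], [210.8, 165.3], [209.3, 162.0]]
scene orange [328.2 168.8] [16.1  6.1] 34 (321, 164, 15, 12)
scene gilt [318.5 193. ] [34. 37.] 90 (300, 176, 38, 35)
top orange [209.6 163.1] [12.   4.3] 84 (207, 157, 6, 13)
top gilt [212.1 170.5] [18.4 14.6] 82 (205, 161, 16, 20)
[279.5 229.6] 64.0 [0.6733 0.0491 0.044 ] [0.681  0.0432 0.056 ]
[308.5 178.5] 67.0 [0.545  0.2621 0.044 ] [0.5541 0.2539 0.056 ]
[287.4 169.2] 62.5 [0.4674 0.2289 0.044 ] [0.4773 0.2211 0.056 ]
t 53.4 w 0.0851 q [-0.31  0.75  1.47  1.01  1.72 -0.78] F [-0.5  0.1 -0.8] gp [0.6615 0.1306 0.3403]
[10.7, -23.7, 29.0, 0.86, -1.01, -1.2] rows>= 9.6
[10.7, -23.7, 29.0, -1.04, -0.9, 1.48] rows>= 10.9
```

Lantern and v1 are fine, but v2 has been knocked to (.477,.221). It is still on the pad but near its edge, so I re-seat it.

Emit:
step_arm(
  rows=[
    [0,10.7,-23.7,20,0.86,-1.01,-1.2],
    [0,10.7,-23.7,20,0.86,-1.01,-1.2],
    [0,10.7,-23.7,20,0.86,-1.01,-1.2],
    [0,10.7,-23.7,20,0.86,-1.01,-1.2],
    [0,10.7,-23.7,20,0.86,-1.01,-1.2],
    [0,10.7,-23.7,20,0.86,-1.01,-1.2],
    [0,10.7,-23.7,20,0.86,-1.01,-1.2],
    [0,10.7,-23.7,20,0.86,-1.01,-1.2],
  ],
)

```text
clock: 54.4
tcp_pos: [0.414, 0.1676, 0.422]
tool_rot: [[-0.968, 0.199, -0.152], [0.176, 0.973, 0.15], [0.177, 0.119, -0.977]]
contact_force: [-0.8, -0.7, 0.0]
gripper_width: 0.0856
gripper_force: 0.0
```

```bash
cat > n6.py <<'E'
from h import *
rel(down([.478,.221,.24],180),down([.478,.221,.12],180),down([.478,.221,.044],180))
E
python3 n6.py
```

```text
t 54.4 w 0.0856 q [ 0.24  0.21  1.99  0.21  1.07 -1.26] F [-0.8 -0.7  0. ] gp [0.3905 0.1909 0.2706]
[-5.7, 6.2, 2.5, 0.14, -0.17, -0.19] rows>= 1.5
[-7.9, 4.7, 14.2, 0.14, -0.17, -0.19] rows>= 2.7
[-9.2, 3.8, 21.6, 0.14, -0.17, -0.19] rows>= 3.8
```

Emit:
step_arm(
  rows=[
    [0,-5.7,6.2,2.5,0.14,-0.17,-0.19],
    [0,-5.7,6.2,2.5,0.14,-0.17,-0.19],
    [0,-5.7,6.2,2.5,0.14,-0.17,-0.19],
    [0,-7.9,4.7,14.2,0.14,-0.17,-0.19],
    [0,-7.9,4.7,14.2,0.14,-0.17,-0.19],
    [0,-7.9,4.7,14.2,0.14,-0.17,-0.19],
  ],
)

```text
clock: 55.15
tcp_pos: [0.4761, 0.2199, 0.2718]
tool_rot: [[-1.0, 0.006, -0.009], [0.006, 1.0, -0.003], [0.009, -0.003, -1.0]]
contact_force: [-0.6, -0.2, 0.3]
gripper_width: 0.0854
gripper_force: 0.0
```

```bash
python3 n6.py
```

```text
t 55.15 w 0.0854 q [ 0.37  0.49  2.    0.    0.66 -1.19] F [-0.6 -0.2  0.3] gp [0.4747 0.2194 0.1168]
[-0.1, 0.1, -12.3, -0.0, -0.01, -0.01] rows>= 2.0
[-0.2, 0.1, -0.3, -0.0, -0.01, -0.01] rows>= 0.1
[-0.3, 0.1, 7.3, -0.0, -0.01, -0.01] rows>= 1.2
```

Emit:
step_arm(
  rows=[
    [0,-0.3,0.1,4,0,-0.01,0],
    [0,-0.3,0.1,7.1,0,-0.01,0],
    [0,-0.3,0.1,7.1,0,-0.01,0],
    [0.6,-0.3,0.1,7.1,0,-0.01,0],
    [0.6,-0.3,0.1,7.1,0,-0.01,0],
    [0.6,-0.3,0.1,7.1,0,-0.01,0],
    [0.6,-0.3,0.1,7.1,0,-0.01,0],
    [0.6,-0.3,0.1,7.1,0,-0.01,0],
  ],
)

```text
clock: 56.15
tcp_pos: [0.4814, 0.2228, 0.2061]
tool_rot: [[-1.0, 0.004, 0.012], [0.004, 1.0, 0.001], [-0.012, 0.001, -1.0]]
contact_force: [-2.1, -4.0, 22.3]
gripper_width: 0.0557
gripper_force: 58.8
```

Emit:
step_arm(
  rows=[
    [0.6,0,0,-0.8,0,0,0],
    [0.6,0,0,-1.5,0,0,0],
    [0.6,-0.2,3.1,-1.5,0,0,0],
    [0.6,-0.2,3.1,-1.5,0,0,0],
    [0.6,-0.2,3.1,-0.8,0,0,0],
    [0.6,-0.2,3.1,-0.3,0,0,0],
    [0.6,-0.2,3.1,-0.1,0,0,0],
    [0.6,-0.2,3.1,-0.1,0,0,0],
  ],
)

```text
clock: 57.15
tcp_pos: [0.4824, 0.2531, 0.206]
tool_rot: [[-1.0, 0.004, 0.009], [0.004, 1.0, -0.0], [-0.009, -0.0, -1.0]]
contact_force: [-11.5, -5.1, 42.4]
gripper_width: 0.0547
gripper_force: 68.7
```

Emit:
step_arm(
  rows=[
    [0.6,0,0,-0.2,0,0,0],
    [0.6,0,0,-0.35,0,0,0],
    [0.3,0,0,-0.35,0,0,0],
    [0,0,0,-0.35,0,0,0],
    [0,0,0,-0.35,0,0,0],
    [0,0,0,-4,0,0,0],
    [0,0,0,-9,0,0,0],
    [0,0,0,-12,0,0,0],
  ],
)

```text
clock: 58.15
tcp_pos: [0.4819, 0.2539, 0.3268]
tool_rot: [[-1.0, 0.004, 0.011], [0.004, 1.0, 0.001], [-0.011, 0.001, -1.0]]
contact_force: [1.3, 0.1, -0.4]
gripper_width: 0.0851
gripper_force: 0.0
```

```bash
cat > n7.py <<'E'
from lan import *
from vot import votives
votives();rel(down([.401,.2505,.12],181),down([.401,.2505,.067],181))
E
python3 n7.py
```

```text
[232.5 231.2] 38.5 [ 0.5978 -0.076   0.044 ] [ 0.6063 -0.0807  0.056 ]
[308.3 178.3] 68.5 [0.5441 0.262  0.044 ] [0.5531 0.2539 0.056 ]
[294.1 166.4] 34.5 [0.4693 0.2571 0.044 ] [0.4791 0.249  0.056 ]
t 58.2 w 0.0855 q [ 0.43  0.42  1.92 -0.01  0.79 -1.13] F [2.7 1.5 4.5] gp [0.4849 0.2546 0.1748]
[8.2, -0.4, 5.4, 0.0, 0.01, -0.02] rows>= 1.6
[8.3, -0.4, 10.7, 0.0, 0.01, -0.02] rows>= 2.2
```

v2 is back on its disc. Now the dial.

Emit:
step_arm(
  rows=[
    [0,8.3,-0.4,0,0,0.01,-0.02],
    [0,8.3,-0.4,0,0,0.01,-0.02],
    [0,8.3,-0.4,5.4,0,0.01,-0.02],
    [0,8.3,-0.4,8.5,0,0.01,-0.02],
    [0,8.3,-0.4,10.5,0,0.01,-0.02],
    [0,8.3,-0.4,10.5,0,0.01,-0.02],
  ],
)

```text
clock: 58.95
tcp_pos: [0.3991, 0.2498, 0.2177]
tool_rot: [[-1.0, -0.016, -0.003], [-0.016, 1.0, -0.002], [0.003, -0.002, -1.0]]
contact_force: [0.4, -0.3, 1.1]
gripper_width: 0.0852
gripper_force: 0.0
```

Emit:
step_arm(
  rows=[
    [0.95,0,0,0,0,0,0],
    [0.95,0,0,0,0,0,0],
    [0.95,0,0,0,0,0,0],
    [0.95,0,0,0,0,0,0],
    [0.95,0,0,0,0,0,0],
    [0.95,0,0,0,0,0,0],
    [0.95,0,0,0,0,0,0],
  ],
)

```text
clock: 59.82
tcp_pos: [0.3998, 0.2524, 0.22]
tool_rot: [[-1.0, -0.015, 0.002], [-0.015, 1.0, 0.003], [-0.002, 0.003, -1.0]]
contact_force: [-17.5, 40.4, 14.6]
gripper_width: 0.013
gripper_force: 58.5
```

```bash
python3 n7.py
```

```text
[232.4 231.2] 37.5 [ 0.5976 -0.0763  0.044 ] [ 0.6062 -0.0809  0.056 ]
[308.5 178.4] 68.0 [0.5448 0.2622 0.044 ] [0.5538 0.254  0.056 ]
[274.4 165.8] 71.5 [0.4282 0.2009 0.044 ] [0.4385 0.1934 0.056 ]
t 59.88 w 0.0136 q [ 0.5   0.53  2.15  0.    0.45 -1.09] F [-18.   40.6  13.7] gp [0.4002 0.2529 0.065 ]
[-0.1, -0.2, -5.5, 0.0, 0.0, -0.0] rows>= 0.9
[-0.1, -0.2, -0.2, 0.0, 0.0, -0.0] rows>= 0.0
```

Emit:
step_arm(
  rows=[
    [0.95,0.1,0.3,-0.1,0,0,0],
    [0.95,0.1,0.3,-0.1,0,0,0],
    [0.95,0.1,0.3,-0.1,0,0,0],
  ],
)

```text
clock: 60.25
tcp_pos: [0.3995, 0.2537, 0.2202]
tool_rot: [[-1.0, -0.016, 0.002], [-0.016, 1.0, 0.001], [-0.002, 0.001, -1.0]]
contact_force: [3.6, 5.8, -7.6]
gripper_width: 0.0132
gripper_force: 61.1
```

```bash
python3 -c "
from h import *
rel()
a=ctrl.read_camera('scene');h=cv2.cvtColor(a,cv2.COLOR_BGR2HSV)
for y in range(155,192,1): print(y,''.join('#' if (p[1]<110 and p[2]>170) else ('g' if 15<p[0]<35 and p[1]>150 else ('k' if p[2]<60 else '.')) for p in h[y,262:326]))
"
```

```text
t 60.25 w 0.0132 q [ 0.5   0.53  2.15  0.    0.46 -1.09] F [ 3.6  5.8 -7.6] gp [0.3998 0.2539 0.0652]
155 ...............kkkk..kkkgkk..#######............................
156 ..............kkkkk..kkkkkk..#######............................
157 ..............kkkk..kkkkkkk...#######...........................
158 ...##.........kkkkkkkkkkkkk...#########.........................
159 ..####.........kkkkkkkkkkkk...##########........................
160 ..####..........kkkkkkkkkk....##########........................
161 ....####..........kkkkkkk...#......#####........................
162 .....######...................##..#.............................
163 ......######................#########.gg....................ggg.
164 .......######..............#####..####.gg..................g...g
165 ........#######............#####..#####ggg.k..............g..g..
166 .........########........g.############.gg.kk.............g.....
167 ..........###############gg############ggggkkk............g.....
168 ...........#############.gg.##########.ggg.kkkk...........g.....
169 ............##########...ggg
[... 854 characters left out ...]
gggggggggg
182 ................kkkkkkkkkkkkkkkkkkkkkggggg..######..gggggggggggg
183 .................kkkkkkkkkkkkkkkkkkkkkggggggg.....gggggggggggggg
184 ..................kkkkkkkkkkkkkkkkkkkggggggggggggggggggggggggggg
185 ...................kkkkkkkkkkkkkkkkkkkgggggggggggggggggggggggggg
186 ....................kkkkkkkkkkkkkkkkk.gggggggggggggggggggggggggg
187 .....................kkkkkkkkkkkkkkkkggggggggggggggggggggggggggg
188 ......................kkkkkkkkkkkkkkkgggggggggggggggg...gggggggg
189 .......................kkkkkkkkkkkkkkk.gggggggggggggg....ggggggg
190 ........................kkkkkkkkkkkkkkggggggggggggggg......ggggg
191 .........................kkkkkkkkkkkkkkgggggggggggggg........ggg
```

v2 is still on its disc (px (295,166)) and the grip forces are low. I turn clockwise.

Emit:
step_arm(
  rows=[
    [0.95,0,0,0,0,0,0.17],
    [0.95,0,0,0,0,0,0.34],
    [0.95,0,0,0,0,0,0.51],
    [0.95,0,0,0,0,0,0.68],
    [0.95,0,0,0,0,0,0.85],
    [0.95,0,0,0,0,0,1.02],
    [0.95,0,0,0,0,0,1.18],
    [0.95,0,0,0,0,0,1.18],
  ],
)

```text
clock: 61.3
tcp_pos: [0.4002, 0.2549, 0.2203]
tool_rot: [[-0.393, 0.92, 0.004], [0.92, 0.393, 0.003], [0.001, 0.005, -1.0]]
contact_force: [2.9, 25.4, -17.5]
gripper_width: 0.0126
gripper_force: 60.1
```

```bash
python3 -c "
from h import *
rel();s=ctrl.sense();R=np.array(s['tool_rot']);print(np.degrees(np.arctan2(R[1,0],R[0,0])),s['wrist_torque'])"
```

```text
t 61.3 w 0.0126 q [0.5  0.53 2.15 0.   0.46 0.1 ] F [  2.9  25.4 -17.5] gp [0.4009 0.2554 0.0653]
113.13573037307515 [ 4.08001867 -0.37097832  0.02030808]
```

Emit:
step_arm(
  rows=[
    [0.6,0,0,0,0,0,0],
    [0.3,0,0,0,0,0,0],
    [0.2,0,0,0,0,0,0],
    [0.2,0,0,-3,0,0,0],
    [0.2,0,0,-8,0,0,0],
    [0.2,0,0,-14,0,0,0],
    [0.2,0,0,-20,0,0,0],
    [0.2,0,0,-24,0,0,0],
  ],
)

```text
clock: 62.3
tcp_pos: [0.3986, 0.2529, 0.4629]
tool_rot: [[-0.396, 0.918, 0.002], [0.918, 0.396, 0.001], [0.0, 0.002, -1.0]]
contact_force: [-0.3, 0.6, -0.7]
gripper_width: 0.0682
gripper_force: 0.0
```

Emit:
step_arm(
  rows=[
    [0.2,0,-6,-6,0,0,0],
    [0.2,6,-12,-6,0,0,0],
    [0.2,0,-18,-6,0,0,0],
    [0.2,0,-24,-6,0,0,0],
    [0.2,0,-30,-6,0,0,0],
    [0.2,0,-30,-6,0,0,0],
  ],
)

```text
clock: 63.05
tcp_pos: [0.1207, 0.1326, 0.5196]
tool_rot: [[-0.396, 0.918, -0.0], [0.918, 0.396, -0.0], [0.0, -0.0, -1.0]]
contact_force: [0.1, 0.8, -1.1]
gripper_width: 0.0684
gripper_force: 0.0
```

```bash
python3 -c "
from lan import *
from vot import votives
blobs([.643,.257,.012]);votives();rel()
a=ctrl.read_camera('scene');h=cv2.cvtColor(a,cv2.COLOR_BGR2HSV)
for y in range(142,172): print(y,''.join('#' if (p[1]<110 and p[2]>170) else ('K' if p[2]<35 else 'k' if p[2]<60 else '.') for p in h[y,258:312]))
b=ctrl.read_camera('top');g=cv2.cvtColor(b,cv2.COLOR_BGR2GRAY);print(g[216:232,201:217])
"
```

```text
pred base/roof/bar [[324.4, 202.9], [327.4, 182.4], [329.0, 170.6]] top [[213.3, 170.9], [210.8, 165.3], [209.3, 162.0]]
scene orange [328.2 168.7] [16.1  5.2] 32 (321, 163, 15, 12)
scene gilt [317.2 185.3] [48.9 31.6] 47 (296, 166, 42, 46)
top orange [209.6 163. ] [12.3  4.3] 84 (207, 157, 6, 13)
top gilt [214.9 192.4] [ 5.3 13. ] 34 (210, 186, 9, 12)
top gilt [212.5 170. ] [18. 15.] 90 (205, 161, 16, 19)
[232.4 231.2] 34.0 [ 0.5974 -0.0761  0.044 ] [ 0.6059 -0.0808  0.056 ]
[308.5 178.5] 67.0 [0.545  0.2621 0.044 ] [0.5541 0.2539 0.056 ]
t 63.2 w 0.0686 q [ 0.66 -0.42  2.25  0.    1.31  0.25] F [-0.   0.5  1.3] gp [0.1225 0.1339 0.3651]
142 ......................................................
143 ......................................................
144 ......................................................
145 ......................................................
146 ......................................................
147 ......................................................
148 ..............................#.......................
149 ..............................###...
[... 1689 characters left out ...]
  27  38  29  34 124 161 160]
 [158 154  37  32  29  28  36  30  41  42  41  34  27  69 161 163]
 [154 131  26  62  49  68  36  37  34  39  33   5   1  44 163 162]
 [155  68  64  86  54  81  39  28  11  16   8  12  20  52 164 163]
 [153 115  78  28  25  10   4   5  10  13  31  32  38  50 159 161]
 [154 138  31   3   0   9  19  26  31  28  38  41  47  84 164 161]
 [145 102  76  33  24  29  28  42  43  43  42  44  64 140 160 156]
 [119 101  99 106  48  37  40  42  41  42  40  66 123 162 159 131]
 [132 111 123 156 109  76  59  46  47  51 101 123 161 160 145 129]
 [163 141 152 158 157 135 116 107 109 114 161 161 160 147 133 165]
 [161 161 144 147 150 160 159 163 160 163 165 149 145 133 165 163]]
```

```bash
python3 -c "
from station import ctrl
print(ctrl.job_done())"
```

```text
the job is handed in; nothing more can be done
None
```

The job is handed in: three tapers lie in the tray, both votives and the lantern stand on the pad, and the dial was turned to on last (about 1.18 rad). The lantern toppled off the pad onto the table after its first set-down, so I picked it up and stood it back on the pad. I also re-seated one votive that had been knocked aside.

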